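# Recharge the disinfectant tablet doser and set its metering screw

### The arm

A 6-joint arm with a two-finger parallel gripper is mounted at the origin on the work surface. World frame = base frame: x ahead of the robot, y to its left, z up, the work surface at z = 0. Lengths are in m, angles in rad, forces in N, time in s.
With the tool pointing down it reaches from about 0.35 to 0.975 m from the base axis. Payload 7.1 kg.
Tool frame: the origin (TCP) lies on the centre line of the jaws, within the pads' length; the fingertips stand 14 mm ahead of it and the grasp point (between the pads) lies 5 mm behind it; z points along the fingers, y is the direction in which the jaws open and shut (so a half turn about z gives the same grasp; the last joint's range is limited). The gripper opens to 88 mm and grips with 3 to 60 N. Pads are 20 mm wide; open, the fingers measure 115 mm over their backs; the gripper's body (75 mm by 178 mm) begins 61 mm behind the grasp point.
Start: joints at [1.205, 0.423, 1.63, -0, 1.089, -0.019], TCP at [0.212, 0.588, 0.237] pointing down, gripper open.
Joint ranges: [-3, 3], [-0.9, 2.11], [0.09, 2.58], [-1.31, 4.45], [0.11, 2.69], [-2.54, 2.54]. Speed limits (rad/s): [2.39, 2.39, 3.01, 3.14, 3.14, 3.14].

### API

Orientations are given as a unit quaternion [w, x, y, z].
In Python, from cell import env gives the robot as it stands. The module is installed in compiled form; this text tells all that it offers.
- The arm moves only by the shell command python3 -m inch 'ROWS' [OPENING] [FORCE]. ROWS is JSON, a list that holds one entry, the list of rows, each a list of 6 numbers: the shift along the tool's x, y, z each as a share of 0.1 m, from -1 to 1, then the turn, a rotation vector about the tool's x, y, z each as a share of pi rad, from -1 to 1. A call has 1 to 5 rows; each row shifts and turns the commanded pose from where the row before left it, along the tool's axes as they then stand; what a row does not reach is not made up. A row lasts 1/8 s, in which the tool goes at most 62.5 mm and 10.7 degrees, less where a joint would pass 70% of its speed; a pose out of reach is approached as far as the arm can. A call with a number of a shift or a turn outside -1 to 1 is refused whole. A call with a gripper value outside its range is refused whole. OPENING is the closure, from -1 (fully open) to 1 (shut), set as the call begins (- or left out, the last holds). The fingers move at their own pace and stop on an object; FORCE is the grip in N (left out, the last holds). Time passes only in rows, so rows that do not move let the fingers close. It gives the time, the measured TCP pose, the force and the opening at its end, in the units of the state.
- env.get_state(): the state, without advancing time (a new reading comes with each control period).
- env.read_camera(name): name is "side" or "top" or "wrist"; returns a dict with "pixels" (384x512x3 uint8, red, green, blue), "intrinsics" (3x3 intrinsics, pixels), "dist" ([k1, k2, p1, p2, k3] as OpenCV has them; the pictures are not rectified), "xyz" and "attitude" of the camera in the world. Camera axes: x right, y down, z forward; pixel columns grow to the right and rows downward; lengths in m; the calibration is good to about 2 mm. A picture is of the moment at which its call begins. There is no depth.
- env.hand_in(): hands the job in, once; it reports no verdict.
The state is a dict: "time": time; "q": joint angles; "joint_velocities": joint speeds; "joint_torque": joint torques, N m; "eef_pos": TCP position; "tcp_rot": TCP orientation; "wrist_force": force on the tool from outside, world axes, zero at the start; "moment": the same for the moment, N m; "gripper_width": finger opening in m.
Only numpy, scipy, OpenCV 4.12 (cv2) and the standard library are available. Lean on these libraries where they do the work, as an engineer would, in place of code of your own. Each camera call takes 0.05 s, during which the arm holds its last target.

### The job

Recharge the tablet doser: tip all eight tablets from the beaker into the open canister and stand the empty beaker upright on the bench. Then turn the black wing screw on the metering valve clockwise until it seats, back it off a quarter turn, and finish with your fingers still gripping the screw, holding it there so that the lock ring can be tightened under it. Leave the lid, the tube rack and the jar where they are.

Things in the scene. Friction and masses are not known exactly. Their poses are not given: they have to be found in the camera images.
- doser: The tablet doser, fixed to the bench: grey plate 120 x 300 x 8 mm carrying in a row a clear open canister, a level pipe with union nuts and a metering valve. Origin at the centre of the plate's underside, on the bench; y runs along the pipe from valve to canister, z up. Canister axis at y = +65 mm, valve axis at y = -85 mm; between the two nothing is higher than 56 mm.
- canister_mouth (a point): Centre of the canister's open mouth, 130 mm above the bench. The canister is round, 110 mm outside and 102 mm inside diameter at the mouth, 83 mm deep inside; its lid is already off.
- canister_floor (a point): Centre of the canister's inner floor, a black strainer grid, 47 mm above the bench.
- wing (a point): Centre of the wing of the metering screw, the black thumbscrew upright on the valve: flat wing 46 mm long, 10 mm thick, 26 mm tall, its centre (this point) 97 mm and its top 110 mm above the bench. Turns with the screw: y along the wing, x across its thickness, z up. Under it a 20 mm round hub and the brass lock ring, 32 mm across, top at 73 mm: keep the fingertips above 75 mm.
- metering_screw (a joint): Turn of the metering screw in rad: 0 = seated (a firm stop; the wing then lies in line with the pipe), growing as it opens, counter-clockwise seen from above. It starts open by less than a quarter turn, turns stiffly (about 0.06 N m), stays where it is left and neither rises nor sinks.
- beaker_center (a point): Centre, half-way up, of the small white plastic beaker on the bench that holds eight tablets: 75 mm tall, round, straight-sided, 62 mm outside diameter, wall 2.5 mm, floor 4 mm, about 70 g empty; the tablets lie flat in three layers in its lowest 34 mm. z is its axis, pointing to its mouth.
- beaker: The same beaker; origin at the centre of its underside.
- canister_lid: Bystander: the canister's grey screw lid, 124 mm across and 34 mm tall, lying on the bench. Origin at the centre of its underside.
- tube_rack: Bystander: white rack 76 x 120 mm with 15 capped sample tubes, 110 mm tall. Origin at the centre of its underside.
- stopper_jar: Bystander: closed amber jar, 72 mm across, 95 mm tall. Origin at the centre of its underside.
- tab0_center (a point): Centre of one of the eight white disinfectant tablets, a disc 18 mm across and 10 mm thick, 10 g, smooth (slides on the beaker's plastic at a slope of about 16 degrees).
- tab1_center (a point): Centre of one of the eight white disinfectant tablets, a disc 18 mm across and 10 mm thick, 10 g, smooth (slides on the beaker's plastic at a slope of about 16 degrees).
- tab2_center (a point): Centre of one of the eight white disinfectant tablets, a disc 18 mm across and 10 mm thick, 10 g, smooth (slides on the beaker's plastic at a slope of about 16 degrees).
- tab3_center (a point): Centre of one of the eight white disinfectant tablets, a disc 18 mm across and 10 mm thick, 10 g, smooth (slides on the beaker's plastic at a slope of about 16 degrees).
- tab4_center (a point): Centre of one of the eight white disinfectant tablets, a disc 18 mm across and 10 mm thick, 10 g, smooth (slides on the beaker's plastic at a slope of about 16 degrees).
- tab5_center (a point): Centre of one of the eight white disinfectant tablets, a disc 18 mm across and 10 mm thick, 10 g, smooth (slides on the beaker's plastic at a slope of about 16 degrees).
- tab6_center (a point): Centre of one of the eight white disinfectant tablets, a disc 18 mm across and 10 mm thick, 10 g, smooth (slides on the beaker's plastic at a slope of about 16 degrees).
- tab7_center (a point): Centre of one of the eight white disinfectant tablets, a disc 18 mm across and 10 mm thick, 10 g, smooth (slides on the beaker's plastic at a slope of about 16 degrees).
Not all that is in view belongs to the job. Leave any red look-alike of the beaker alone.

How it is judged:
By the outcome, as a careful person would: the job done as asked, in the order asked, and still so for the second after the job is handed in, while the arm keeps its last pose, push and grip.
It also fails if it takes over 61 s, if anything falls off the work surface, if the arm or the gripper's body presses on something with over 40 N, if the wrist force passes 120 N, or if a joint passes its speed limit or range.

## Working session

There is one attempt and no reset: what is moved stays moved. The work goes in short steps, Python scripts to look and compute and a shell command to move; the robot and the scene stay as the last step left them, time stands still between calls to the robot, and variables do not carry over. Pictures are saved under pics/ and viewed, and the job is handed in when it is done.

```bash
mkdir -p pics; ls
python3 - <<'E'
from cell import env
import cv2
s=env.get_state(); print(s)
for n in ["side","top","wrist"]:
    c=env.read_camera(n); cv2.imwrite(f"pics/{n}0.png",c["pixels"][:,:,::-1]); print(n,c["intrinsics"],c["dist"],c["xyz"],c["attitude"])
E
```

```text
pics
{'time': 0.0, 'q': array([ 1.20501387e+00,  4.23833620e-01,  1.63067954e+00,  1.62352219e-05,
        1.08861436e+00, -1.90213224e-02]), 'joint_velocities': array([-0.00112449,  0.00159964,  0.00022774,  0.00049426,  0.00064635,
        0.00186596]), 'joint_torque': array([-4.42185075e-03, -5.44624114e+01, -2.73653662e+01,  6.42694579e-02,
        2.26701127e-02, -1.19193078e-04]), 'eef_pos': array([0.21220121, 0.58730447, 0.23591031]), 'tcp_rot': array([-1.53802546e-04,  1.72516876e-01,  9.85006263e-01, -7.51896243e-04]), 'wrist_force': array([-0.12637933, -0.16951567,  0.00592405]), 'moment': array([ 0.00126262,  0.05550951, -0.03508704]), 'gripper_width': 0.0877313298744529}
side [[414.1175465    0.         252.07995364]
 [  0.         414.1175465  189.06497825]
 [  0.           0.           1.        ]] [-0.12628622  0.          0.          0.          0.        ] [ 0.23795703 -0.59612935  0.91371089] [-0.32236505  0.92333403 -0.19369695  0.07756634]
top [[414.21227674   0.         256.60152412]
 [  0.         414.21227674 187.6139022 ]
 [  0.           0.           1.        ]] [0.01205387 0.         0.         0.         0.        ] [0.39959708 0.0011643  1.1557881 ] [ 0.05026664 -0.69805284  0.71349824 -0.03340298]
wrist [[343.4030586    0.         252.94162463]
 [  0.         343.4030586  191.51635885]
 [  0.           0.           1.        ]] [-0.07759072  0.          0.          0.          0.        ] [0.14104238 0.61245091 0.38344254] [0.11374793 0.81052571 0.569094   0.07900319]
```

View pics/side0.png

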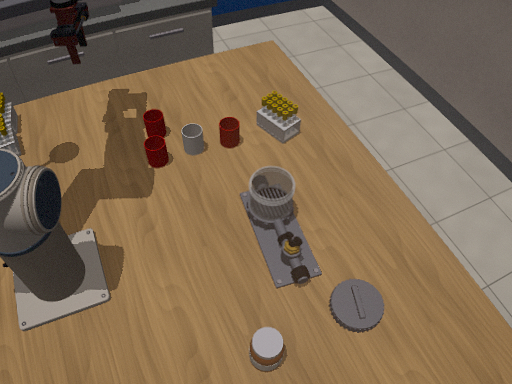

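View pics/top0.png

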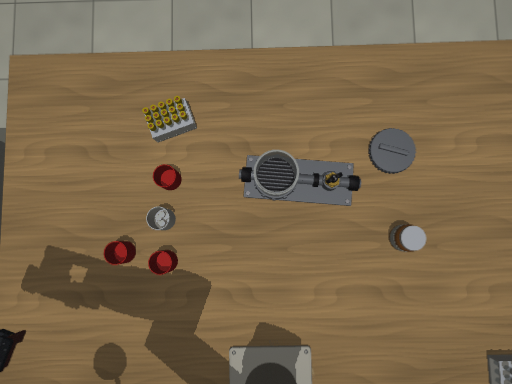

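View pics/wrist0.png

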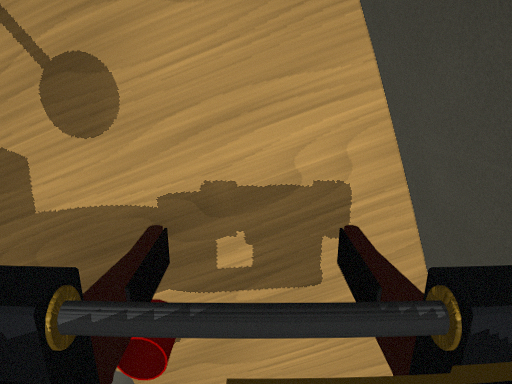

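```bash
cat > h.py <<'E'
import numpy as np, cv2
from scipy.spatial.transform import Rotation as R
def rot(q): return R.from_quat([q[1],q[2],q[3],q[0]]).as_matrix()
def ray(c,uv):
    p=cv2.undistortPoints(np.array([[uv]],float),c["intrinsics"],np.array(c["dist"]))[0,0]
    d=rot(c["attitude"])@np.array([p[0],p[1],1.0]); return np.array(c["xyz"]),d/np.linalg.norm(d)
def onz(c,uv,z):
    o,d=ray(c,uv); return o+d*(z-o[2])/d[2]
def tri(c1,u1,c2,u2):
    o1,d1=ray(c1,u1);o2,d2=ray(c2,u2)
    A=np.stack([d1,-d2],1);t=np.linalg.lstsq(A,o2-o1,rcond=None)[0]
    a=o1+t[0]*d1;b=o2+t[1]*d2;return (a+b)/2,np.linalg.norm(a-b)
def proj(c,P):
    Rm=rot(c["attitude"]); Pc=(np.atleast_2d(P)-np.array(c["xyz"]))@Rm
    return cv2.projectPoints(Pc,np.zeros(3),np.zeros(3),c["intrinsics"],np.array(c["dist"]))[0][:,0]
def crop(c,x0,y0,x1,y1,s,fn):
    im=c["pixels"][y0:y1,x0:x1,::-1]; cv2.imwrite(fn,cv2.resize(im,None,fx=s,fy=s,interpolation=cv2.INTER_CUBIC))
E
python3 - <<'E'
from h import *
import pickle
from cell import env
t=env.read_camera("top");s=env.read_camera("side")
pickle.dump((t,s),open("c0.pkl","wb"))
crop(t,90,150,210,240,6,"pics/t1.png");crop(t,235,140,375,215,5,"pics/t2.png")
crop(s,140,80,250,170,7,"pics/s1.png");crop(s,230,160,330,290,4.5,"pics/s2.png")
E
```

```text
(no output)
```

View pics/t1.png

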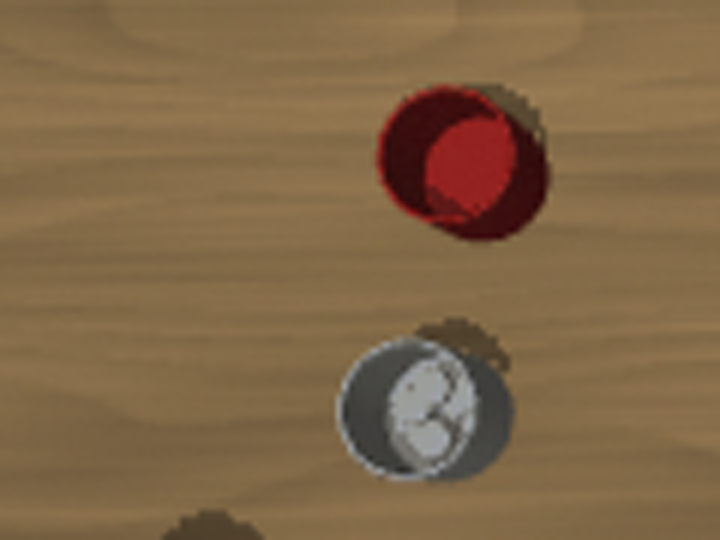

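View pics/t2.png

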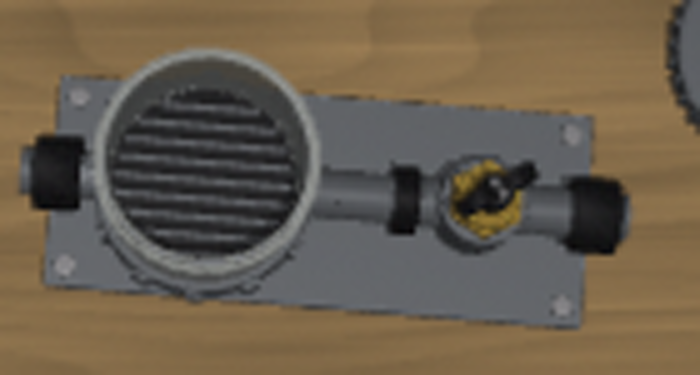

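View pics/s1.png

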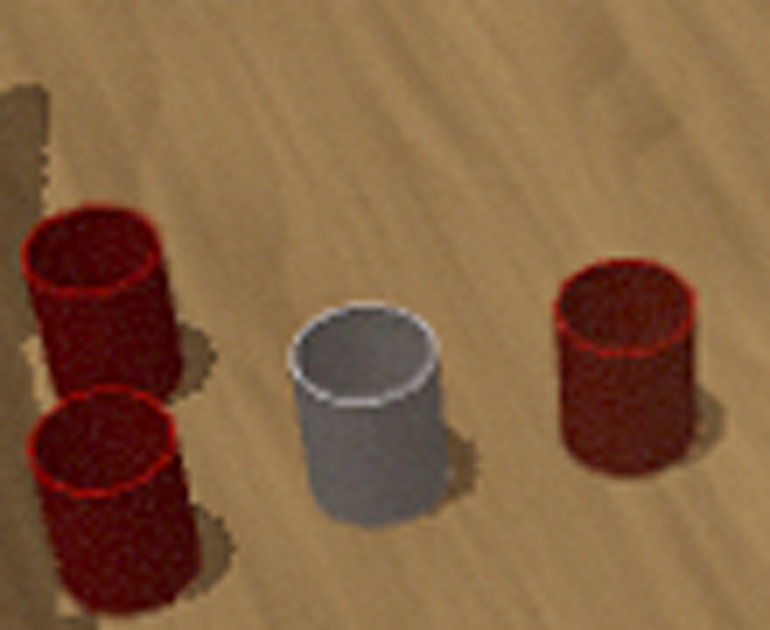

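View pics/s2.png

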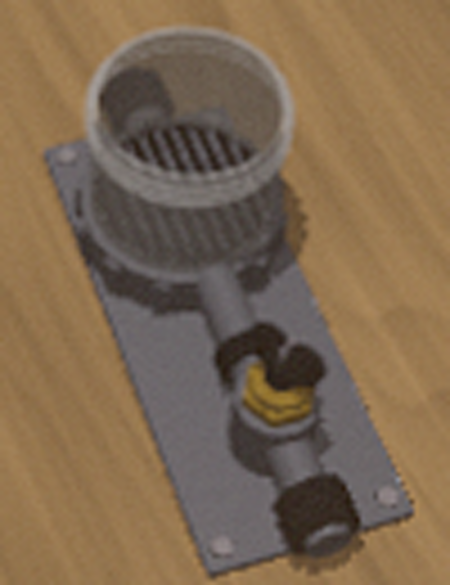

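Run:
```python
from h import *
import pickle
t,s=pickle.load(open("c0.pkl","rb"))
T=lambda u,v,x0,y0,k:((u+.5)/k+x0-.5,(v+.5)/k+y0-.5)
t1=lambda u,v:T(u,v,90,150,6);t2=lambda u,v:T(u,v,235,140,5);s1=lambda u,v:T(u,v,140,80,7);s2=lambda u,v:T(u,v,230,160,4.5)
np.set_printoptions(precision=4,suppress=True)
print("beaker rim",tri(t,t1(407,408),s,s1(364,354)),onz(t,t1(407,408),.075),onz(s,s1(364,354),.075))
print("can rim",tri(t,t2(207,163),s,s2(190,118)),onz(t,t2(207,163),.13),onz(s,s2(190,118),.13))
for n,a,b in [("red ahead",(449,155),(624,307))]:
    print(n,tri(t,t1(*a),s,s1(*b)),onz(t,t1(*a),.075))
print("red2,3 ",onz(t,(119,252),.06),onz(t,(162,262),.06), onz(s,s1(92,250),.075),onz(s,s1(103,440),.075))
for nm,a,b in [("b1",(80,97),(68,157)),("b2",(65,265),None),("b3",(573,135),(387,497)),("b4",(561,306),(221,546))]:
    print(nm,onz(t,t2(*a),.01),onz(s,s2(*b),.01) if b else "")
# wing
for p in [(465,208),(535,172),(498,190)]: print("wing top",onz(t,t2(*p),.11),onz(t,t2(*p),.097))
print("rack",onz(t,(169,117),.1),"jar",onz(t,(411,238),.095),"lid",onz(t,(392,150),.034))
```

```text
beaker rim (array([0.4551, 0.2885, 0.0707]), np.float64(0.001354396392325519)) [0.4555 0.2871 0.075 ] [0.4533 0.2841 0.075 ]
can rim (array([ 0.5627, -0.0255,  0.1124]), np.float64(0.0006329345458822249)) [ 0.5596 -0.0249  0.13  ] [ 0.5558 -0.0381  0.13  ]
red ahead (array([0.5662, 0.2702, 0.0728]), np.float64(0.001799684916973852)) [0.5667 0.2694 0.075 ]
red2,3  [0.368 0.392 0.06 ] [0.3397 0.278  0.06  ] [0.3652 0.3944 0.075 ] [0.3386 0.2783 0.075 ]
b1 [0.6176 0.0424 0.01  ] [0.522  0.0491 0.01  ]
b2 [0.5228 0.0525 0.01  ] 
b3 [ 0.5891 -0.232   0.01  ] [ 0.5878 -0.234   0.01  ]
b4 [ 0.4938 -0.221   0.01  ] [ 0.4923 -0.2236  0.01  ]
wing top [ 0.5365 -0.1555  0.11  ] [ 0.5382 -0.1575  0.097 ]
wing top [ 0.554  -0.1916  0.11  ] [ 0.556 -0.194  0.097]
wing top [ 0.5453 -0.1726  0.11  ] [ 0.5471 -0.1747  0.097 ]
rack [0.718  0.2519 0.1   ] jar [ 0.3894 -0.3605  0.095 ] lid [ 0.6281 -0.3453  0.034 ]
```

```bash
cat > log.py <<'E'
from cell import env
import json,numpy as np
s=env.get_state()
open("log.jsonl","a").write(json.dumps([list(map(float,s["q"])),list(map(float,s["eef_pos"])),list(map(float,s["tcp_rot"]))])+"\n")
E
python3 log.py; python3 -m inch '[[[-0.4,-0.32,-0.1,0,0,0],[-0.4,-0.32,-0.1,0,0,0],[-0.4,-0.32,-0.1,0,0,0],[-0.4,-0.32,-0.1,0,0,0],[-0.4,-0.32,-0.1,0,0,0]]]'; python3 log.py; python3 -m inch '[[[0,0,0,0,0,0.059],[0,0,0,0,0,0.059],[0,0,0,0.04,0,0.04],[0,0,0,0.04,0,0.04],[0,0,0,0.04,0,0.04]]]' ; python3 log.py; tail -2 log.jsonl
```

```text
time: 0.88
eef_pos: [0.3467, 0.3679, 0.2871]
tcp_rot: [0.0, 0.172, 0.985, 0.0]
wrist_force: [0.4, -0.7, 0.1]
gripper_width: 0.0879
time: 1.5
eef_pos: [0.3461, 0.3697, 0.2871]
tcp_rot: [-0.066, 0.515, 0.837, -0.176]
wrist_force: [-0.2, 0.3, -0.4]
gripper_width: 0.0878
[[0.7914741093880674, 0.1858448882680123, 1.8408716133469276, -5.847854996726127e-05, 1.1145636561140342, -0.4327700400461447], [0.3467311682795374, 0.3678806669481628, 0.28707986239053246], [0.00011057787813653118, 0.17239761133449896, 0.9850274303305703, 0.00011346825663068969]]
[[0.7711828913319536, 0.3762258013455249, 1.628596352004123, 0.040476932898311835, 1.51260323204446, 0.29304964359590985], [0.34610263337968217, 0.36965017311097115, 0.2870986006776367], [-0.06580340660175664, 0.5145179935290122, 0.8366608885450026, -0.17589685498487406]]
```

```bash
cat > kin.py <<'E'
import numpy as np, json
from scipy.spatial.transform import Rotation as R
from scipy.optimize import least_squares
def fk(q,p):
    a1,h,L2,a3,L3,Lt=p; th=q[1]+q[2]
    r=a1+L2*np.sin(q[1])+L3*np.sin(th)+a3*np.cos(th); z=h+L2*np.cos(q[1])+L3*np.cos(th)-a3*np.sin(th)
    Rm=(R.from_euler('z',q[0])*R.from_euler('y',th)*R.from_euler('z',q[3])*R.from_euler('y',q[4])*R.from_euler('z',q[5])*R.from_euler('z',np.pi/2)).as_matrix()
    w=np.array([r*np.cos(q[0]),r*np.sin(q[0]),z]); return w+Lt*Rm[:,2],Rm
def load(): return [json.loads(l) for l in open("log.jsonl")]
def fit():
    D=load()
    f=lambda p:np.concatenate([fk(d[0],p)[0]-np.array(d[1]) for d in D]+[1e-3*(p-np.array([0,.3,.45,0,.45,.25]))])
    s=least_squares(f,[0,.3,.45,0,.45,.25]); return s.x,np.abs(s.fun).max()
LO=np.array([-3,-.9,.09,-1.31,.11,-2.54]);HI=np.array([3,2.11,2.58,4.45,2.69,2.54])
def ik(P,Rt,q0,p):
    def f(q):
        x,Rm=fk(q,p); return np.concatenate([(x-P)*5,R.from_matrix(Rm.T@Rt).as_rotvec()])
    s=least_squares(f,np.clip(q0,LO+1e-3,HI-1e-3),bounds=(LO,HI)); return s.x,np.abs(s.fun).max()
E
python3 - <<'E'
from kin import *
p,e=fit(); print(p,e)
for d in load():
    x,Rm=fk(d[0],p);q=d[2];Rq=R.from_quat([q[1],q[2],q[3],q[0]]).as_matrix()
    print(x-d[1],np.degrees(R.from_matrix(Rm.T@Rq).as_rotvec()))
E
```

```text
[0.38870871 2.3080878  0.79458745 2.04736678 0.97118913 0.53322649] 0.011002037802454262
[ 0.01100204 -0.00455816 -0.00128625] [-3.32466925e-15  1.17969084e-14 -3.75645009e-15]
[ 0.00908176 -0.00775728  0.00284183] [8.52599842e-16 1.59532457e-14 6.17406252e-15]
[ 0.00121504 -0.00202964 -0.00155758] [-1.53418859e-14  1.72455994e-14 -2.54809429e-15]
```

```bash
python3 - <<'E'
s=open('kin.py').read()
s=s.replace("a1,h,L2,a3,L3,Lt=p","a1,h,L2,a3,L3,Lt,dl=p").replace("w=np.array([r*np.cos(q[0]),r*np.sin(q[0]),z])","w=np.array([r*np.cos(q[0])-dl*np.sin(q[0]),r*np.sin(q[0])+dl*np.cos(q[0]),z])")
s=s.replace("[0,.3,.45,0,.45,.25]","[0,.3,.45,0,.45,.25,0.012]").replace("1e-3*","2e-3*")
open('kin.py','w').write(s)
E
python3 - <<'E'
from kin import *
p,e=fit(); print(p,e)
for d in load():
    x,Rm=fk(d[0],p); print(x-d[1])
# desired pregrasp
for al in (30,45):
  a=np.radians(al); z=np.array([0,np.cos(a),-np.sin(a)])
  for sgn in (1,-1):
    y=np.array([sgn,0,0.]);x=np.cross(y,z);Rt=np.stack([x,y,z],1)
    for hgt in (.045,.18):
        P=np.array([.455,.287,hgt])+.005*z
        best=min((ik(P,Rt,[.2,.2,1.8,q4,1.5,q6],p) for q4 in (0,1.5,3) for q6 in (-1.5,0,1.5)),key=lambda r:r[1]); print(al,sgn,hgt,best)
E
```

```text
[-0.00330746  0.29514822  0.56110077  0.06046938  0.48063976  0.29361946
  0.01192721] 0.00022220154361521905
[-2.28776552e-05  1.64625696e-05  1.16309081e-05]
[-2.23797944e-05  1.62198769e-05 -2.52546471e-05]
[ 3.58943888e-05 -4.12149646e-05  1.36433014e-05]
30 1 0.045 (array([ 0.05511526,  0.83496587,  2.09108343,  1.50113328,  1.04877454,
       -1.32186712]), np.float64(4.85722573273506e-16))
30 1 0.18 (array([ 0.05511526,  0.53770818,  2.11514004,  1.35159921,  1.08844802,
       -1.01316258]), np.float64(4.0245584642661925e-15))
30 -1 0.045 (array([0.05511526, 0.83496587, 2.09108343, 1.50113328, 1.04877454,
       1.81972553]), np.float64(5.551115123125783e-16))
30 -1 0.18 (array([0.05511526, 0.53770818, 2.11514004, 1.35159921, 1.08844802,
       2.12843007]), np.float64(8.326672684688674e-16))
45 1 0.045 (array([ 0.15446152,  0.70465593,  2.09925561,  1.38459522,  0.7908878 ,
       -1.09231643]), np.float64(5.551115123125783e-16))
45 1 0.18 (array([ 0.15446152,  0.42159093,  2.08591255,  1.12804407,  0.88394754,
       -0.71200386]), np.float64(1.3877787807814457e-15))
45 -1 0.045 (array([0.15446152, 0.70465593, 2.09925561, 1.38459522, 0.7908878 ,
       2.04927623]), np.float64(2.7755575615628914e-16))
45 -1 0.18 (array([0.15446152, 0.42159093, 2.08591255, 1.12804407, 0.88394754,
       2.42958879]), np.float64(5.684990714040573e-15))
```

Run:
```python
from kin import *
np.set_printoptions(precision=2,suppress=True)
p,e=fit()
def Rt(psi,be,phi):
    ps,b=np.radians([psi,be]); z=np.array([np.cos(ps)*np.cos(b),np.sin(ps)*np.cos(b),-np.sin(b)])
    y=np.array([np.sin(ps),-np.cos(ps),0]);x=np.cross(y,z)
    return np.stack([x,y,z],1)@R.from_euler('z',np.radians(phi)).as_matrix()
q0=[.06,.8,2.09,1.5,1.05,-1.32]
for al in (30,35,40):
  q,e=ik(np.array([.455,.287,.045])+.005*Rt(90,al,0)[:,2],Rt(90,al,0),q0,p); print(al,q,e)
for psi in (90,70,60,45,30):
 for s in (1,-1):
  qq=q
  for be in (0,):
   for phi in (0,60,120,150,180):
    r=Rt(psi,be,s*phi); P=np.array([.561,-.025,.21])+.005*r[:,2]
    qq,e=ik(P,r,qq,p); print(psi,s*phi,qq,round(e,3))
```

```text
30 [ 0.06  0.83  2.09  1.5   1.05 -1.32] 4.0068140830750004e-10
35 [ 0.08  0.79  2.1   1.48  0.96 -1.26] 2.7449717129567115e-14
40 [ 0.12  0.74  2.1   1.44  0.87 -1.18] 1.8858922052911575e-10
90 0 [-0.53  0.89  1.68  1.11  1.85 -1.06] 0.0
90 60 [-0.53  0.89  1.68  1.11  1.85 -0.02] 0.0
90 120 [-0.53  0.89  1.68  1.11  1.85  1.03] 0.0
90 150 [-0.53  0.89  1.68  1.11  1.85  1.55] 0.0
90 180 [-0.53  0.89  1.68  1.11  1.85  2.08] 0.0
90 0 [-0.53  0.89  1.68  1.11  1.85 -1.06] 0.0
90 -60 [-0.53  0.89  1.68  1.11  1.85 -2.11] 0.0
90 -120 [-0.49  0.84  1.58  1.05  1.84 -2.54] 0.5
90 -150 [-0.46  0.78  1.52  0.99  1.79 -2.54] 0.923
90 -180 [-0.35  0.53  1.62  0.78  1.43 -2.54] 1.196
70 0 [-0.59  0.83  1.9   1.35  1.67 -1.17] 0.0
70 60 [-0.59  0.83  1.9   1.35  1.67 -0.12] 0.0
70 120 [-0.59  0.83  1.9   1.35  1.67  0.93] 0.0
70 150 [-0.59  0.83  1.9   1.35  1.67  1.45] 0.0
70 180 [-0.59  0.83  1.9   1.35  1.67  1.98] 0.0
70 0 [-0.59  0.83  1.9   1.35  1.67 -1.17] 0.0
70 -60 [-0.59  0.83  1.9   1.35  1.67 -2.21] 0.0
70 -120 [-0.54  0.7   1.77  1.16  1.57 -2.54] 0.477
70 -150 [-0.46  0.54  1.76
[... 859 characters left out ...]
0
45 -60 [-0.6   0.78  2.17  1.75  1.54 -2.43] 0.0
45 -120 [-0.55  0.5   2.02  1.37  1.21 -2.54] 0.406
45 -150 [-0.38  0.29  2.02  1.11  0.85 -2.54] 0.577
45 -180 [-0.02  0.13  2.2   0.65  0.11 -2.54] 0.884
30 0 [-0.53  0.78  2.31  2.09  1.55 -1.53] 0.0
30 60 [-0.53  0.78  2.31  2.09  1.55 -0.48] 0.0
30 120 [-0.53  0.78  2.31  2.09  1.55  0.56] 0.0
30 150 [-0.53  0.78  2.31  2.09  1.55  1.09] 0.0
30 180 [-0.53  0.78  2.31  2.09  1.55  1.61] 0.0
30 0 [-0.53  0.78  2.31  2.09  1.55 -1.53] 0.0
30 -60 [-0.54  0.77  2.31  2.07  1.53 -2.54] 0.02
30 -120 [-0.5   0.38  2.14  1.53  0.97 -2.54] 0.41
30 -150 [-0.29  0.19  2.13  1.21  0.54 -2.54] 0.609
30 -180 [-0.05  0.13  2.2   0.75  0.11 -2.54] 0.845
```

```bash
cat > plan.py <<'E'
from kin import *
from cell import env
import sys
np.set_printoptions(precision=3,suppress=True)
def cur():
    s=env.get_state();q=s["tcp_rot"];return np.array(s["eef_pos"]),R.from_quat([q[1],q[2],q[3],q[0]]).as_matrix(),np.array(s["q"])
def Rt(psi,be,phi):
    ps,b=np.radians([psi,be]); z=np.array([np.cos(ps)*np.cos(b),np.sin(ps)*np.cos(b),-np.sin(b)])
    y=np.array([np.sin(ps),-np.cos(ps),0]);x=np.cross(y,z)
    return np.stack([x,y,z],1)@R.from_euler('z',np.radians(phi)).as_matrix()
def go(G,Rm,n=None,frac=0.056,step=.06,gp=0.005):
    "G = grasp point target; prints rows"
    P0,R0,q0=cur(); P1=np.array(G)+gp*Rm[:,2]; w=R.from_matrix(R0.T@Rm).as_rotvec()
    m=max(int(np.ceil(max(np.linalg.norm(w)/np.pi/frac,np.linalg.norm(P1-P0)/step))),1); n=n or m
    p,_=fit(); q=q0;dq=[]
    Rc=R0.copy(); out=[]
    for i in range(n):
        d=Rc.T@(P1-P0)/n/.1; Rc=Rc@R.from_rotvec(w/n).as_matrix()
        qn,e=ik(P0+(P1-P0)*(i+1)/n,Rc,q,p); dq.append(np.abs(qn-q)/.125/np.array([2.39,2.39,3.01,3.14,3.14,3.14]));q=qn
        if e>1e-3: print("IK err",i,e)
        out.append(np.round(np.r_[d,w/n/np.pi],3).tolist())
    for i in range(0,n,5): print(str([out[i:i+5]]).replace(" ",""))
    print("n",n,"min",m,"qend",q,"peak speed share",np.max(dq,axis=0))
E
python3 - <<'E'
from plan import *
go([.455,.287,.18],Rt(90,35,0),n=15)
E
```

```text
[[[-0.075,0.066,0.059,-0.012,0.023,0.006],[-0.078,0.065,0.056,-0.012,0.023,0.006],[-0.08,0.065,0.052,-0.012,0.023,0.006],[-0.083,0.064,0.049,-0.012,0.023,0.006],[-0.085,0.064,0.045,-0.012,0.023,0.006]]]
[[[-0.087,0.064,0.041,-0.012,0.023,0.006],[-0.089,0.064,0.037,-0.012,0.023,0.006],[-0.09,0.064,0.033,-0.012,0.023,0.006],[-0.092,0.065,0.029,-0.012,0.023,0.006],[-0.092,0.065,0.024,-0.012,0.023,0.006]]]
[[[-0.093,0.066,0.02,-0.012,0.023,0.006],[-0.093,0.067,0.016,-0.012,0.023,0.006],[-0.093,0.068,0.011,-0.012,0.023,0.006],[-0.092,0.07,0.007,-0.012,0.023,0.006],[-0.091,0.071,0.003,-0.012,0.023,0.006]]]
n 15 min 8 qend [ 0.085  0.494  2.108  1.291  1.015 -0.925] peak speed share [0.164 0.147 0.098 0.28  0.176 0.298]
```

```bash
python3 -m inch '[[[-0.115,0.1,0.085,-0.018,0.035,0.009],[-0.12,0.1,0.078,-0.018,0.035,0.009],[-0.125,0.096,0.07,-0.018,0.035,0.009],[-0.13,0.096,0.06,-0.018,0.035,0.009],[-0.135,0.096,0.052,-0.018,0.035,0.009]]]'; python3 log.py;python3 -m inch '[[[-0.137,0.096,0.045,-0.018,0.035,0.009],[-0.139,0.098,0.035,-0.018,0.035,0.009],[-0.14,0.1,0.025,-0.018,0.035,0.009],[-0.139,0.102,0.015,-0.018,0.035,0.009],[-0.137,0.105,0.005,-0.018,0.035,0.009]]]'; python3 log.py
python3 - <<'E'
from plan import *
from h import *
print(fit())
c=env.read_camera("wrist");import pickle;pickle.dump(c,open("w1.pkl","wb"));cv2.imwrite("pics/w1.png",c["pixels"][:,:,::-1])
c=env.read_camera("side");crop(c,100,40,300,200,4,"pics/s3.png")
go([.455,.287,.18],Rt(90,35,0),n=1)
E
```

```text
time: 2.12
eef_pos: [0.4025, 0.3294, 0.2334]
tcp_rot: [-0.205, 0.602, 0.766, 0.087]
wrist_force: [0.1, -0.5, 0.2]
gripper_width: 0.088
time: 2.75
eef_pos: [0.4571, 0.2889, 0.1791]
tcp_rot: [-0.324, 0.631, 0.619, 0.338]
wrist_force: [0.0, 0.1, 0.1]
gripper_width: 0.0878
(array([0.   , 0.312, 0.563, 0.077, 0.485, 0.296, 0.012]), np.float64(0.00022616922911541837))
[[[0.023,-0.005,0.024,0.007,-0.004,-0.004]]]
n 1 min 1 qend [ 0.081  0.513  2.092  1.289  1.016 -0.928] peak speed share [0.034 0.006 0.038 0.077 0.007 0.056]
```

View pics/w1.png

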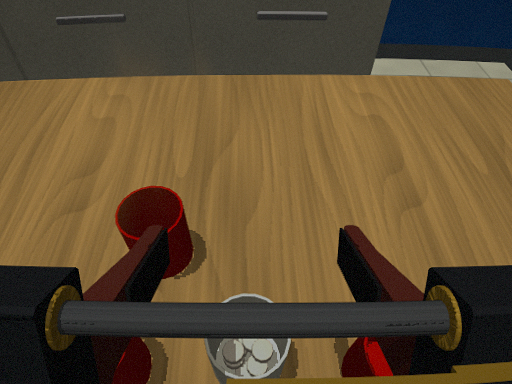

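View pics/s3.png

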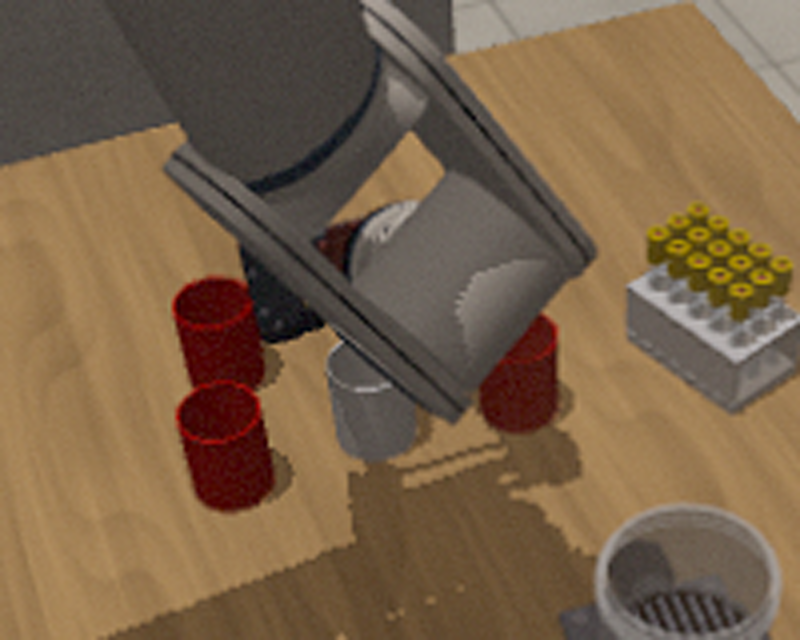

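Run:
```python
from plan import *
from h import *
import pickle
c=pickle.load(open("w1.pkl","rb"))
print(onz(c,(206,338),.073),onz(c,(291,338),.073),onz(c,(248.5,295),.075))
cr=c["pixels"][280:384,180:320,::-1];cv2.imwrite("pics/w1c.png",cv2.resize(cr,None,fx=5,fy=5))
go([.455,.287,.045],Rt(90,35,0),n=10)
```

```text
[0.424 0.283 0.073] [0.484 0.282 0.073] [0.455 0.314 0.075]
[[[-0.109,-0.001,0.079,0.001,-0.0,-0.0],[-0.109,-0.001,0.079,0.001,-0.0,-0.0],[-0.109,-0.001,0.079,0.001,-0.0,-0.0],[-0.109,-0.001,0.079,0.001,-0.0,-0.0],[-0.109,-0.001,0.079,0.001,-0.0,-0.0]]]
[[[-0.109,-0.001,0.079,0.001,-0.0,-0.0],[-0.109,-0.001,0.079,0.001,-0.0,-0.0],[-0.109,-0.001,0.079,0.001,-0.0,-0.0],[-0.108,-0.001,0.08,0.001,-0.0,-0.0],[-0.108,-0.0,0.08,0.001,-0.0,-0.0]]]
n 10 min 3 qend [ 0.081  0.811  2.072  1.47   0.963 -1.255] peak speed share [0.003 0.1   0.019 0.04  0.018 0.085]
```

View pics/w1c.png

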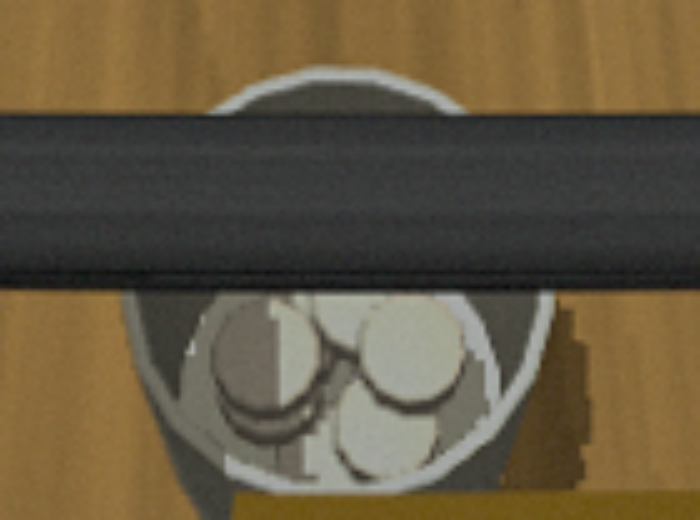

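```bash
python3 -m inch '[[[-0.18,0,0.13,0.002,0,0],[-0.18,-0.002,0.13,0.002,0,0],[-0.18,-0.002,0.13,0.002,0,0],[-0.18,-0.002,0.13,0.002,0,0],[-0.18,-0.002,0.13,0.002,0,0]]]';  python3 -m inch '[[[-0.12,-0.002,0.09,0,0,0],[-0.06,0,0.05,0,0,0],[0,0,0,0,0,0]]]'
python3 - <<'E'
from plan import *
go([.4545,.286,.045],Rt(90,35,0),n=1)
E
```

```text
time: 3.48
eef_pos: [0.4556, 0.2931, 0.068]
tcp_rot: [-0.334, 0.625, 0.626, 0.325]
wrist_force: [0.2, -0.1, -0.1]
gripper_width: 0.0878
time: 3.85
eef_pos: [0.4547, 0.294, 0.0453]
tcp_rot: [-0.335, 0.626, 0.625, 0.326]
wrist_force: [-0.5, 0.1, 1.0]
gripper_width: 0.088
[[[-0.048,-0.002,-0.015,-0.003,-0.004,-0.002]]]
n 1 min 1 qend [ 0.079  0.811  2.073  1.469  0.963 -1.256] peak speed share [0.013 0.    0.019 0.023 0.036 0.05 ]
```

```bash
python3 -m inch '[[[-0.045,0,-0.015,-0.003,-0.004,-0.002],[0,0,0,0,0,0],[0,0,0,0,0,0],[0,0,0,0,0,0]]]' 1 18
python3 - <<'E'
from plan import *
go([.4545,.286,.20],Rt(90,35,0),n=5)
E
```

```text
time: 4.35
eef_pos: [0.4549, 0.29, 0.0428]
tcp_rot: [-0.327, 0.627, 0.627, 0.326]
wrist_force: [-0.8, -1.5, 3.0]
gripper_width: 0.0613
[[[0.253,-0.001,-0.177,-0.0,0.0,-0.0],[0.253,-0.001,-0.177,-0.0,0.0,-0.0],[0.253,-0.001,-0.177,-0.0,0.0,-0.0],[0.253,-0.001,-0.177,-0.0,0.0,-0.0],[0.253,-0.001,-0.177,-0.0,0.0,-0.0]]]
n 5 min 3 qend [ 0.079  0.47   2.09   1.261  1.03  -0.878] peak speed share [0.    0.231 0.032 0.107 0.051 0.202]
```

```bash
python3 -m inch '[[[0.12,0,-0.08,0,0,0],[0.25,0,-0.177,0,0,0],[0.29,0,-0.2,0,0,0],[0.34,0,-0.235,0,0,0],[0.3,0,-0.21,0,0,0]]]'; python3 log.py
python3 - <<'E'
from plan import *
from h import *
print(fit())
psi=np.radians(50); left=np.array([-np.sin(psi),np.cos(psi),0])
go(np.array([.561,-.025,.235])+.02*left,Rt(50,35,0),n=10)
c=env.read_camera("top");crop(c,90,100,290,250,4,"pics/t4.png")
E
```

```text
time: 4.97
eef_pos: [0.4545, 0.2908, 0.2025]
tcp_rot: [-0.326, 0.627, 0.628, 0.326]
wrist_force: [0.1, 0.4, -0.9]
gripper_width: 0.0615
(array([0.   , 0.312, 0.563, 0.077, 0.485, 0.296, 0.012]), np.float64(0.00022617002131119802))
[[[-0.148,0.094,-0.262,-0.018,0.0,0.013],[-0.144,0.114,-0.256,-0.018,0.0,0.013],[-0.139,0.135,-0.249,-0.018,0.0,0.013],[-0.133,0.154,-0.241,-0.018,0.0,0.013],[-0.126,0.173,-0.232,-0.018,0.0,0.013]]]
[[[-0.119,0.191,-0.221,-0.018,0.0,0.013],[-0.111,0.208,-0.21,-0.018,0.0,0.013],[-0.102,0.224,-0.198,-0.018,0.0,0.013],[-0.093,0.238,-0.184,-0.018,0.0,0.013],[-0.083,0.252,-0.17,-0.018,0.0,0.013]]]
n 10 min 6 qend [-0.487  0.379  2.117  1.317  0.975 -0.78 ] peak speed share [0.215 0.052 0.052 0.026 0.029 0.048]
```

View pics/t4.png

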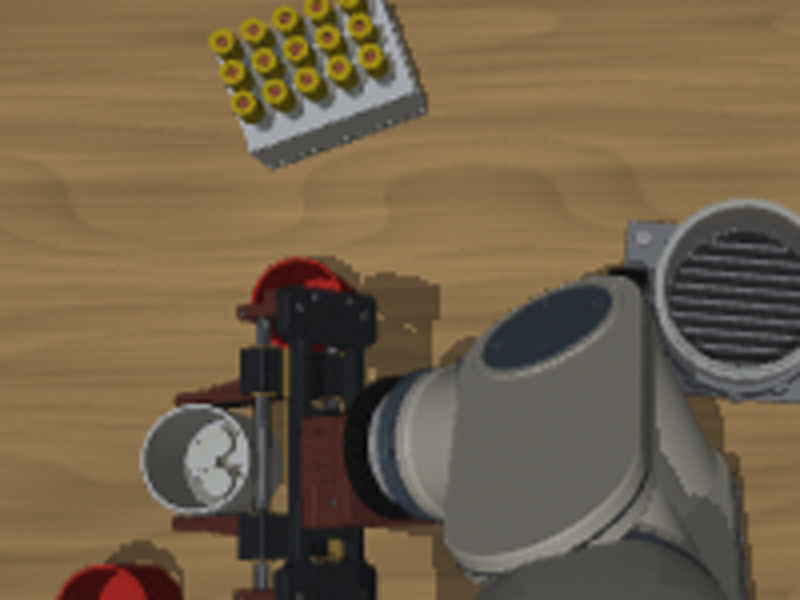

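```bash
python3 -m inch '[[[-0.148,0.094,-0.262,-0.018,0.0,0.013],[-0.144,0.114,-0.256,-0.018,0.0,0.013],[-0.139,0.135,-0.249,-0.018,0.0,0.013],[-0.133,0.154,-0.241,-0.018,0.0,0.013],[-0.126,0.173,-0.232,-0.018,0.0,0.013]]]'; python3 -m inch '[[[-0.119,0.191,-0.221,-0.018,0.0,0.013],[-0.111,0.208,-0.21,-0.018,0.0,0.013],[-0.102,0.224,-0.198,-0.018,0.0,0.013],[-0.093,0.238,-0.184,-0.018,0.0,0.013],[-0.083,0.252,-0.17,-0.018,0.0,0.013]]]'; python3 log.py
python3 - <<'E'
from plan import *
psi=np.radians(50); left=np.array([-np.sin(psi),np.cos(psi),0])
print(fit()[1])
go(np.array([.561,-.025,.225])+.02*left,Rt(50,0,0))
go(np.array([.561,-.025,.225])+.02*left,Rt(50,0,90))
E
```

```text
time: 5.65
eef_pos: [0.5017, 0.14, 0.2154]
tcp_rot: [-0.266, 0.728, 0.508, 0.376]
wrist_force: [0.9, 1.2, -2.3]
gripper_width: 0.0615
time: 6.28
eef_pos: [0.5489, -0.0097, 0.2297]
tcp_rot: [-0.198, 0.806, 0.373, 0.415]
wrist_force: [-0.4, 0.9, -1.5]
gripper_width: 0.0616
0.0002261732983232908
[[[-0.008,-0.002,0.009,-0.0,0.049,-0.001],[-0.009,-0.002,0.007,-0.0,0.049,-0.001],[-0.01,-0.002,0.006,-0.0,0.049,-0.001],[-0.011,-0.002,0.004,-0.0,0.049,-0.001]]]
n 4 min 4 qend [-0.607  0.775  2.138  1.659  1.55  -1.342] peak speed share [0.173 0.368 0.065 0.353 0.399 0.48 ]
[[[-0.003,-0.001,0.004,0.015,0.015,0.048],[-0.003,-0.0,0.003,0.015,0.015,0.048],[-0.004,0.001,0.003,0.015,0.015,0.048],[-0.004,0.001,0.003,0.015,0.015,0.048],[-0.004,0.002,0.003,0.015,0.015,0.048]]]
[[[-0.003,0.003,0.002,0.015,0.015,0.048],[-0.003,0.003,0.002,0.015,0.015,0.048],[-0.003,0.004,0.002,0.015,0.015,0.048],[-0.002,0.004,0.002,0.015,0.015,0.048],[-0.002,0.004,0.001,0.015,0.015,0.048]]]
n 10 min 10 qend [-0.607  0.775  2.138  1.659  1.55   0.228] peak speed share [0.079 0.139 0.057 0.152 0.193 0.302]
```

Run:
```python
from plan import *
psi=np.radians(50); left=np.array([-np.sin(psi),np.cos(psi),0]);fw=np.array([np.cos(psi),np.sin(psi),0])
go(np.array([.561,-.025,.205])+.026*left+.012*fw,Rt(50,0,90))
```

```text
[[[-0.013,-0.007,0.025,0.015,0.015,0.048],[-0.015,-0.003,0.024,0.015,0.015,0.048],[-0.016,0.0,0.024,0.015,0.015,0.048],[-0.017,0.004,0.023,0.015,0.015,0.048],[-0.017,0.007,0.022,0.015,0.015,0.048]]]
[[[-0.017,0.011,0.021,0.015,0.015,0.048],[-0.016,0.014,0.019,0.015,0.015,0.048],[-0.014,0.018,0.018,0.015,0.015,0.048],[-0.012,0.02,0.016,0.015,0.015,0.048],[-0.01,0.023,0.015,0.015,0.015,0.048]]]
n 10 min 10 qend [-0.578  0.822  2.137  1.689  1.549  0.182] peak speed share [0.07  0.153 0.052 0.158 0.186 0.288]
```

```bash
python3 -m inch '[[[-0.013,-0.007,0.025,0.015,0.015,0.048],[-0.015,-0.003,0.024,0.015,0.015,0.048],[-0.016,0.0,0.024,0.015,0.015,0.048],[-0.017,0.004,0.023,0.015,0.015,0.048],[-0.017,0.007,0.022,0.015,0.015,0.048]]]'; python3 -m inch '[[[-0.017,0.011,0.021,0.015,0.015,0.048],[-0.016,0.014,0.019,0.015,0.015,0.048],[-0.014,0.018,0.018,0.015,0.015,0.048],[-0.012,0.02,0.016,0.015,0.015,0.048]]]'
python3 - <<'E'
from plan import *
from h import *
P,r,q=cur();print(P-.005*r[:,2],r,q)
c=env.read_camera("top");crop(c,190,100,390,250,4,"pics/t5.png")
c=env.read_camera("side");crop(c,170,120,370,270,4,"pics/s5.png")
psi=np.radians(50); left=np.array([-np.sin(psi),np.cos(psi),0]);fw=np.array([np.cos(psi),np.sin(psi),0])
go(np.array([.561,-.025,.205])+.015*left+.014*fw,Rt(50,0,150),frac=.059)
E
```

```text
time: 6.9
eef_pos: [0.5506, -0.0017, 0.2172]
tcp_rot: [-0.47, 0.805, 0.07, 0.356]
wrist_force: [0.4, 0.7, -1.8]
gripper_width: 0.0615
time: 7.4
eef_pos: [0.5519, 0.004, 0.2071]
tcp_rot: [-0.631, 0.706, -0.182, 0.266]
wrist_force: [-0.9, 0.3, -1.4]
gripper_width: 0.0615
[0.549 0.    0.207] [[ 0.792  0.078  0.605]
 [-0.593 -0.137  0.793]
 [ 0.145 -0.987 -0.062]] [-0.581  0.775  2.118  1.624  1.493  0.103]
[[[0.017,0.004,0.003,0.004,0.001,0.054],[0.017,0.001,0.003,0.004,0.001,0.054],[0.017,-0.002,0.003,0.004,0.001,0.054],[0.016,-0.005,0.003,0.004,0.001,0.054],[0.015,-0.007,0.003,0.004,0.001,0.054]]]
[[[0.014,-0.01,0.003,0.004,0.001,0.054],[0.012,-0.012,0.004,0.004,0.001,0.054]]]
n 7 min 7 qend [-0.576  0.823  2.114  1.69   1.546  1.251] peak speed share [0.004 0.029 0.011 0.034 0.029 0.422]
```

View pics/t5.png

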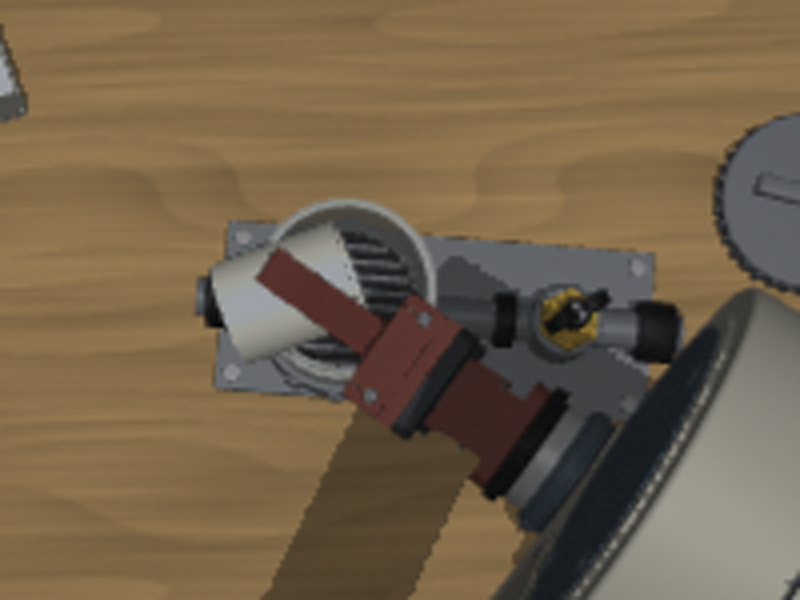

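View pics/s5.png

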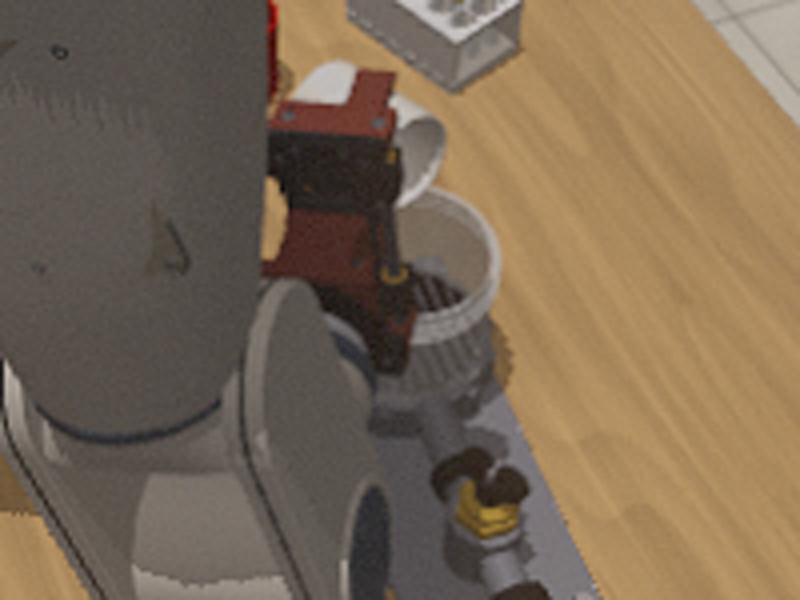

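```bash
python3 -m inch '[[[0.004,0.004,0.003,0.004,0.001,0.054],[0.004,0.002,0.003,0.004,0.001,0.054],[0.004,0.0,0.003,0.004,0.001,0.05],[0.005,-0.003,0.003,0.004,0.001,0.045],[0.01,-0.005,0.003,0.004,0.001,0.045]]]'
python3 - <<'E'
from plan import *
from h import *
P,r,q=cur();print(P-.005*r[:,2],q)
c=env.read_camera("top");crop(c,190,100,390,250,4,"pics/t6.png")
psi=np.radians(50); left=np.array([-np.sin(psi),np.cos(psi),0]);fw=np.array([np.cos(psi),np.sin(psi),0])
go(np.array([.561,-.025,.205])+.008*left+.016*fw,Rt(50,0,170),frac=.059)
E
```

```text
time: 8.12
eef_pos: [0.5554, 0.0032, 0.2074]
tcp_rot: [0.704, -0.564, 0.432, -0.019]
wrist_force: [0.2, -0.3, -1.0]
gripper_width: 0.0614
[ 0.552 -0.001  0.207] [-0.578  0.811  2.121  1.669  1.541  0.836]
[[[0.026,-0.014,0.005,0.001,0.0,0.049],[0.024,-0.018,0.005,0.001,0.0,0.049],[0.021,-0.021,0.005,0.001,0.0,0.049],[0.017,-0.024,0.006,0.001,0.0,0.049],[0.013,-0.026,0.006,0.001,0.0,0.049]]]
n 5 min 5 qend [-0.574  0.823  2.099  1.692  1.544  1.614] peak speed share [0.003 0.011 0.013 0.012 0.005 0.394]
```

View pics/t6.png

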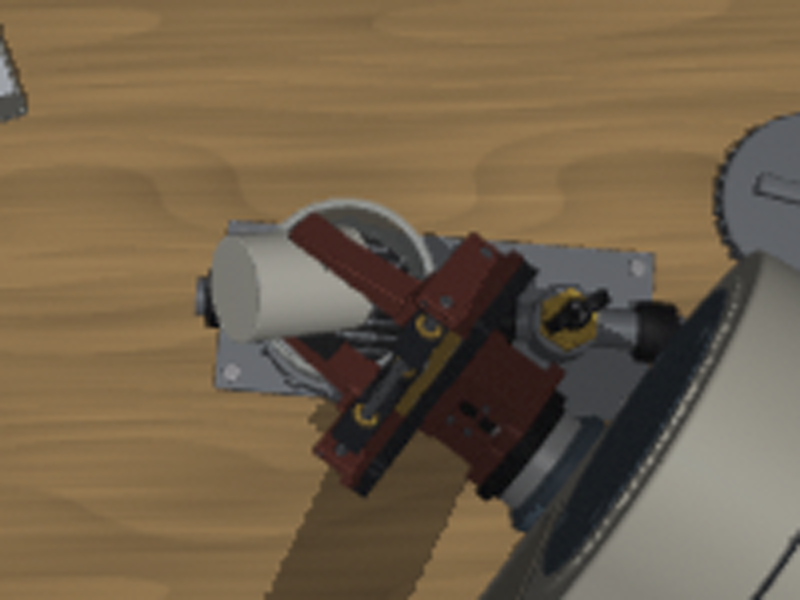

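```bash
python3 -m inch '[[[0.01,-0.005,0.005,0.001,0.0,0.045],[0.015,-0.01,0.005,0.001,0.0,0.045],[0.02,-0.02,0.005,0.001,0.0,0.045],[0.015,-0.024,0.006,0.001,0.0,0.045],[0.01,-0.02,0.006,0.001,0.0,0.03]]]'; python3 -m inch '[[[0,0,0,0,0,0],[0,0,0,0,0,0]]]'
python3 - <<'E'
from plan import *
from h import *
P,r,q=cur();print(P-.005*r[:,2],q)
c=env.read_camera("top");crop(c,190,100,390,250,4,"pics/t7.png")
c=env.read_camera("side");crop(c,170,120,370,270,4,"pics/s7.png")
E
```

```text
time: 8.8
eef_pos: [0.5654, -0.0013, 0.2059]
tcp_rot: [0.676, -0.389, 0.591, 0.206]
wrist_force: [1.5, -0.4, 0.3]
gripper_width: 0.0617
time: 9.05
eef_pos: [0.5651, -0.0012, 0.2058]
tcp_rot: [0.677, -0.389, 0.59, 0.206]
wrist_force: [-0.4, 0.3, -1.6]
gripper_width: 0.0618
[ 0.562 -0.005  0.206] [-0.573  0.822  2.105  1.688  1.546  1.497]
```

View pics/t7.png

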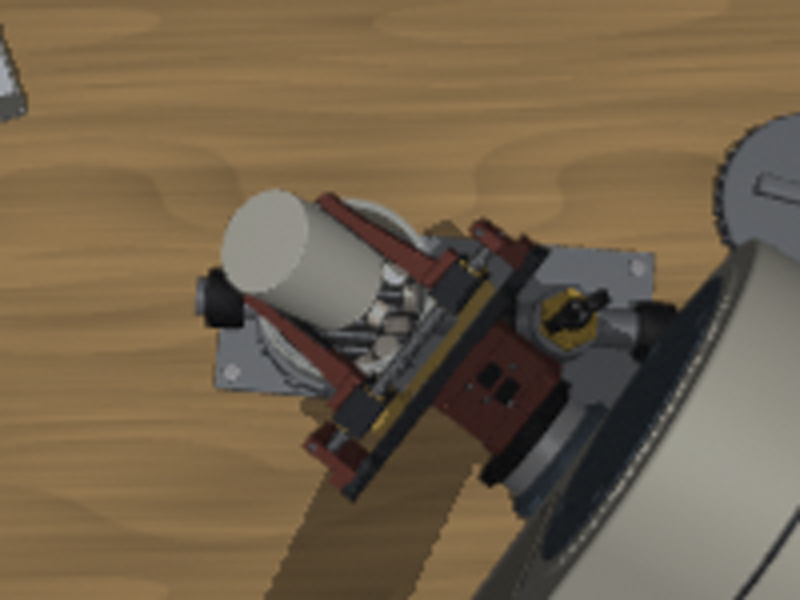

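View pics/s7.png

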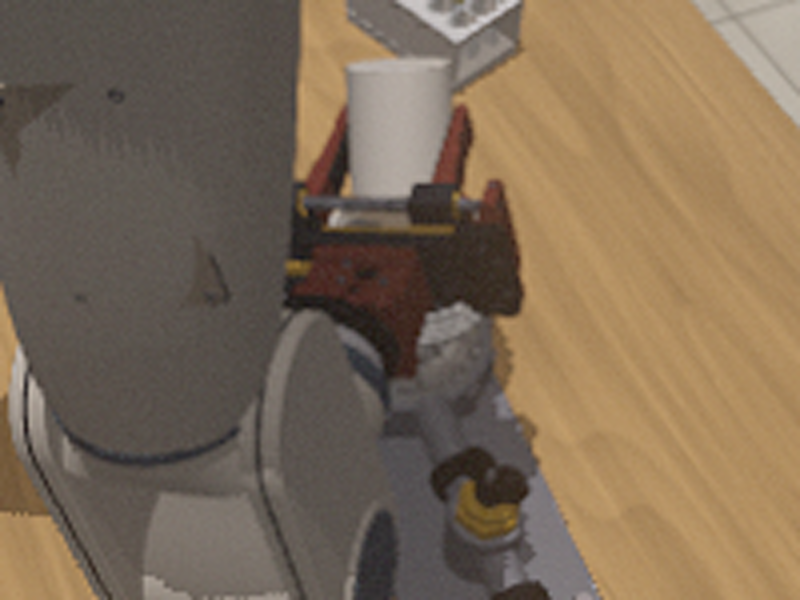

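Run:
```python
from plan import *
go([.552,-.01,.25],Rt(55,35,0),n=20)
```

```text
[[[-0.021,-0.004,-0.005,-0.014,-0.004,-0.044],[-0.02,-0.006,-0.005,-0.014,-0.004,-0.044],[-0.019,-0.009,-0.006,-0.014,-0.004,-0.044],[-0.018,-0.011,-0.006,-0.014,-0.004,-0.044],[-0.016,-0.013,-0.006,-0.014,-0.004,-0.044]]]
[[[-0.014,-0.015,-0.006,-0.014,-0.004,-0.044],[-0.012,-0.016,-0.007,-0.014,-0.004,-0.044],[-0.01,-0.018,-0.008,-0.014,-0.004,-0.044],[-0.008,-0.018,-0.008,-0.014,-0.004,-0.044],[-0.005,-0.019,-0.009,-0.014,-0.004,-0.044]]]
[[[-0.003,-0.019,-0.01,-0.014,-0.004,-0.044],[-0.0,-0.019,-0.01,-0.014,-0.004,-0.044],[0.002,-0.018,-0.011,-0.014,-0.004,-0.044],[0.005,-0.017,-0.012,-0.014,-0.004,-0.044],[0.007,-0.016,-0.013,-0.014,-0.004,-0.044]]]
[[[0.009,-0.014,-0.014,-0.014,-0.004,-0.044],[0.01,-0.012,-0.014,-0.014,-0.004,-0.044],[0.012,-0.01,-0.015,-0.014,-0.004,-0.044],[0.013,-0.008,-0.015,-0.014,-0.004,-0.044],[0.014,-0.005,-0.016,-0.014,-0.004,-0.044]]]
n 20 min 17 qend [-0.484  0.377  2.058  1.224  1.043 -0.73 ] peak speed share [0.026 0.099 0.066 0.123 0.115 0.365]
```

```bash
python3 -m inch '[[[-0.021,-0.004,-0.005,-0.014,-0.004,-0.044],[-0.02,-0.006,-0.005,-0.014,-0.004,-0.044],[-0.019,-0.009,-0.006,-0.014,-0.004,-0.044],[-0.018,-0.011,-0.006,-0.014,-0.004,-0.044],[-0.016,-0.013,-0.006,-0.014,-0.004,-0.044]]]'; python3 -m inch '[[[-0.014,-0.015,-0.006,-0.014,-0.004,-0.044],[-0.012,-0.016,-0.007,-0.014,-0.004,-0.044],[-0.01,-0.018,-0.008,-0.014,-0.004,-0.044],[-0.008,-0.018,-0.008,-0.014,-0.004,-0.044],[-0.005,-0.019,-0.009,-0.014,-0.004,-0.044]]]';python3 -m inch '[[[-0.003,-0.019,-0.01,-0.014,-0.004,-0.044],[-0.0,-0.019,-0.01,-0.014,-0.004,-0.044],[0.002,-0.018,-0.011,-0.014,-0.004,-0.044],[0.005,-0.017,-0.012,-0.014,-0.004,-0.044],[0.007,-0.016,-0.013,-0.014,-0.004,-0.044]]]';python3 -m inch '[[[0.009,-0.014,-0.014,-0.014,-0.004,-0.044],[0.01,-0.012,-0.014,-0.014,-0.004,-0.044],[0.012,-0.01,-0.015,-0.014,-0.004,-0.044],[0.013,-0.008,-0.015,-0.014,-0.004,-0.044],[0.014,-0.005,-0.016,-0.014,-0.004,-0.044]]]'
python3 - <<'E'
from plan import *
from h import *
c=env.read_camera("top");crop(c,190,100,390,250,4,"pics/t8.png")
go([.45,.165,.2],Rt(75,35,0))
E
```

```text
time: 9.78
eef_pos: [0.5623, -0.0027, 0.2158]
tcp_rot: [0.678, -0.63, 0.376, 0.039]
wrist_force: [1.2, 1.1, -0.9]
gripper_width: 0.0612
time: 10.4
eef_pos: [0.5597, -0.004, 0.2262]
tcp_rot: [-0.591, 0.788, -0.114, 0.133]
wrist_force: [-0.1, -0.5, -0.6]
gripper_width: 0.0615
time: 11.02
eef_pos: [0.557, -0.0052, 0.2366]
tcp_rot: [-0.426, 0.842, 0.164, 0.287]
wrist_force: [-0.5, 0.0, -1.2]
gripper_width: 0.0612
time: 11.65
eef_pos: [0.5544, -0.0064, 0.247]
tcp_rot: [-0.205, 0.786, 0.42, 0.404]
wrist_force: [0.9, 1.0, -0.9]
gripper_width: 0.0611
[[[0.035,-0.46,0.244,0.023,0.002,-0.014],[0.054,-0.44,0.276,0.023,0.002,-0.014],[0.071,-0.416,0.307,0.023,0.002,-0.014],[0.087,-0.39,0.336,0.023,0.002,-0.014]]]
n 4 min 4 qend [-0.196  0.413  2.222  1.295  1.015 -0.964] peak speed share [0.285 0.068 0.132 0.085 0.025 0.152]
```

View pics/t8.png

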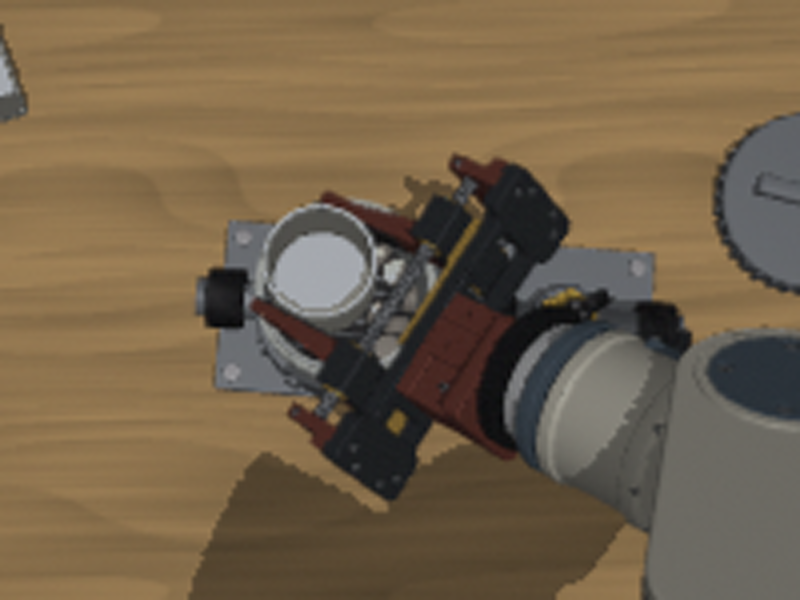

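Run:
```python
from plan import *
go([.43,.17,.2],Rt(80,35,0),n=9)
```

```text
[[[0.011,-0.226,0.102,0.013,0.001,-0.008],[0.017,-0.222,0.111,0.013,0.001,-0.008],[0.022,-0.217,0.119,0.013,0.001,-0.008],[0.027,-0.211,0.128,0.013,0.001,-0.008],[0.032,-0.205,0.136,0.013,0.001,-0.008]]]
[[[0.037,-0.199,0.144,0.013,0.001,-0.008],[0.041,-0.192,0.152,0.013,0.001,-0.008],[0.046,-0.185,0.16,0.013,0.001,-0.008],[0.05,-0.177,0.167,0.013,0.001,-0.008]]]
n 9 min 4 qend [-0.195  0.413  2.221  1.227  1.055 -0.978] peak speed share [0.138 0.033 0.06  0.022 0.023 0.075]
```

```bash
python3 -m inch '[[[0.011,-0.226,0.102,0.013,0.001,-0.008],[0.017,-0.222,0.111,0.013,0.001,-0.008],[0.022,-0.217,0.119,0.013,0.001,-0.008],[0.027,-0.211,0.128,0.013,0.001,-0.008],[0.032,-0.205,0.136,0.013,0.001,-0.008]]]'; python3 -m inch '[[[0.037,-0.199,0.144,0.013,0.001,-0.008],[0.041,-0.192,0.152,0.013,0.001,-0.008],[0.046,-0.185,0.16,0.013,0.001,-0.008],[0.05,-0.177,0.167,0.013,0.001,-0.008],[0,0,0,0,0,0]]]'
python3 - <<'E'
from plan import *
from h import *
c=env.read_camera("side");crop(c,120,80,300,215,4.4,"pics/s9.png")
c=env.read_camera("top");crop(c,150,100,350,250,4,"pics/t9.png")
P,r,q=cur();print(P-.005*r[:,2],np.degrees(R.from_matrix(r.T@Rt(80,35,0)).as_rotvec()))
go([.43,.17,.05],Rt(80,35,0),n=8)
E
```

```text
time: 12.32
eef_pos: [0.4856, 0.0953, 0.2201]
tcp_rot: [-0.265, 0.73, 0.505, 0.377]
wrist_force: [-0.8, 1.0, -0.8]
gripper_width: 0.0613
time: 12.95
eef_pos: [0.4303, 0.1754, 0.1996]
tcp_rot: [-0.308, 0.678, 0.568, 0.351]
wrist_force: [-0.1, -1.2, -0.4]
gripper_width: 0.0617
[0.431 0.17  0.203] [-0.765 -0.659 -0.586]
[[[-0.158,0.002,0.107,-0.001,-0.0,-0.0],[-0.158,0.001,0.108,-0.001,-0.0,-0.0],[-0.158,0.001,0.108,-0.001,-0.0,-0.0],[-0.158,0.001,0.108,-0.001,-0.0,-0.0],[-0.157,0.0,0.108,-0.001,-0.0,-0.0]]]
[[[-0.157,-0.0,0.109,-0.001,-0.0,-0.0],[-0.157,-0.0,0.109,-0.001,-0.0,-0.0],[-0.157,-0.001,0.109,-0.001,-0.0,-0.0]]]
n 8 min 3 qend [-0.195  0.793  2.205  1.451  0.97  -1.396] peak speed share [0.002 0.16  0.019 0.077 0.049 0.143]
```

View pics/s9.png

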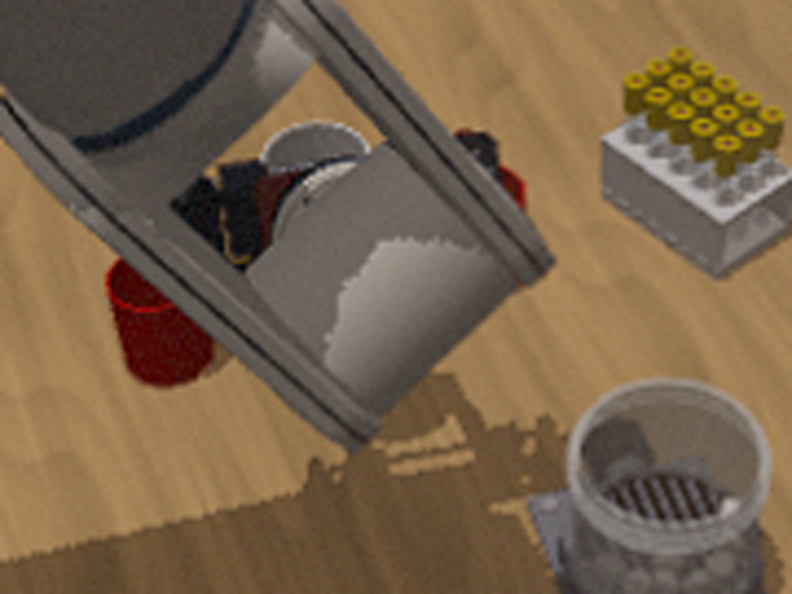

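View pics/t9.png

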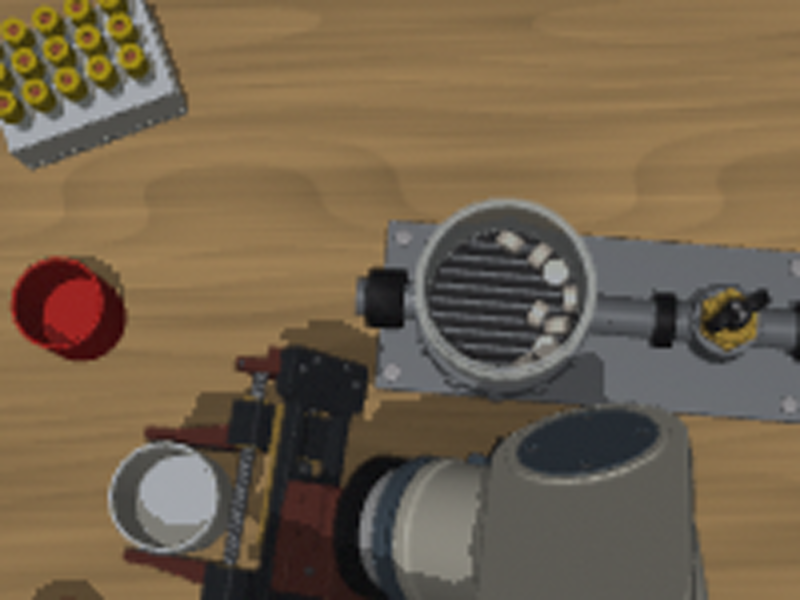

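```bash
python3 -m inch '[[[-0.158,0.002,0.107,-0.001,-0.001,-0.001],[-0.21,0.001,0.143,-0.001,-0.001,-0.001],[-0.21,0.001,0.143,-0.001,0,0],[-0.21,0.001,0.143,-0.001,0,0],[-0.21,0.001,0.143,0,0,0]]]'; python3 -m inch '[[[-0.16,0.001,0.108,0,0,0],[-0.08,0.001,0.055,0,0,0],[0,0,0,0,0,0]]]'
python3 - <<'E'
from plan import *
go([.43,.17,.047],Rt(80,35,0),n=2)
E
```

```text
time: 13.68
eef_pos: [0.432, 0.1726, 0.0786]
tcp_rot: [-0.298, 0.68, 0.568, 0.355]
wrist_force: [-0.6, -0.4, -0.9]
gripper_width: 0.0612
time: 14.05
eef_pos: [0.4313, 0.1728, 0.0501]
tcp_rot: [-0.299, 0.68, 0.568, 0.355]
wrist_force: [0.1, -0.3, -0.7]
gripper_width: 0.0617
[[[-0.021,-0.004,0.021,-0.0,-0.001,-0.001],[-0.021,-0.004,0.022,-0.0,-0.001,-0.001]]]
n 2 min 1 qend [-0.195  0.8    2.204  1.455  0.969 -1.404] peak speed share [0.009 0.02  0.001 0.015 0.01  0.023]
```

```bash
python3 -m inch '[[[-0.025,0,0.017,0,-0.001,0],[-0.016,0,0.011,0,0,0],[-0.008,0,0.006,0,0,0],[-0.008,0,0.006,0,0,0],[0,0,0,0,0,0]]]'
python3 - <<'E'
from plan import *
print(env.get_state()["wrist_force"])
E
```

```text
time: 14.68
eef_pos: [0.431, 0.1731, 0.0433]
tcp_rot: [-0.298, 0.68, 0.568, 0.354]
wrist_force: [-0.3, 0.7, -2.2]
gripper_width: 0.0615
[-0.274  0.667 -2.16 ]
```

```bash
python3 -m inch '[[[-0.008,0,0.006,0,0,0],[0,0,0,0,0,0]]]';python3 -m inch '[[[-0.006,0,0.004,0,0,0],[0,0,0,0,0,0]]]'
```

```text
time: 14.92
eef_pos: [0.431, 0.1733, 0.0428]
tcp_rot: [-0.299, 0.68, 0.568, 0.354]
wrist_force: [-0.9, -0.4, 4.9]
gripper_width: 0.0614
time: 15.18
eef_pos: [0.431, 0.1735, 0.0426]
tcp_rot: [-0.299, 0.68, 0.568, 0.355]
wrist_force: [-0.9, -2.2, 9.3]
gripper_width: 0.061
```

```bash
python3 -m inch '[[[0.006,0,-0.004,0,0,0],[0,0,0,0,0,0],[0,0,0,0,0,0],[0,0,0,0,0,0]]]' -0.75
python3 - <<'E'
from plan import *
from h import *
c=env.read_camera("top");crop(c,130,150,230,225,7,"pics/t10.png")
c=env.read_camera("wrist");cv2.imwrite("pics/w10.png",c["pixels"][:,:,::-1])
go([.431,.17,.17],Rt(80,35,0),n=5)
E
```

```text
time: 15.68
eef_pos: [0.431, 0.1731, 0.0422]
tcp_rot: [-0.298, 0.68, 0.568, 0.354]
wrist_force: [0.2, 0.0, -0.1]
gripper_width: 0.0767
[[[0.206,0.0,-0.141,-0.0,-0.0,-0.0],[0.206,0.0,-0.141,-0.0,-0.0,-0.0],[0.206,0.001,-0.141,-0.0,-0.0,-0.0],[0.206,0.001,-0.141,-0.0,-0.0,-0.0],[0.206,0.001,-0.142,-0.0,-0.0,-0.0]]]
n 5 min 3 qend [-0.194  0.487  2.226  1.271  1.03  -1.065] peak speed share [0.002 0.215 0.03  0.096 0.044 0.184]
```

View pics/t10.png

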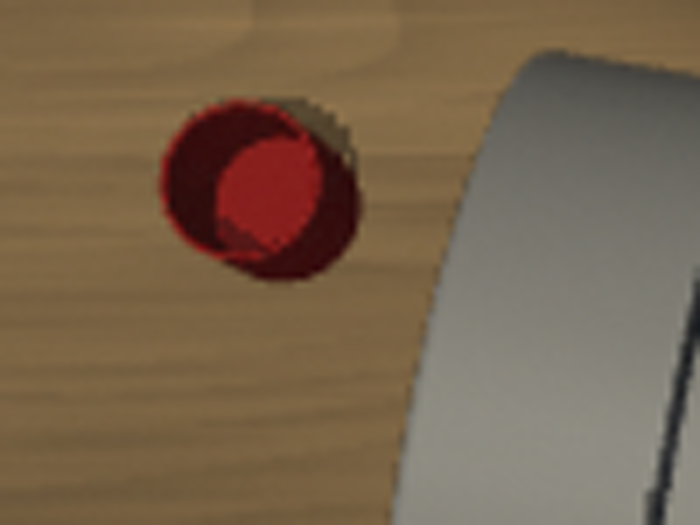

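View pics/w10.png

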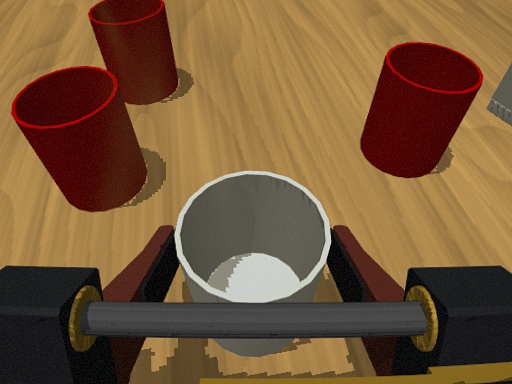

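```bash
python3 -m inch '[[[0.0,0,-0.25,0,0,0],[0.0,0,-0.35,0,0,0],[0.25,0,-0.2,0,0,0],[0.45,0.0,-0.3,0,0,0],[0.45,0,-0.3,0,0,0]]]'
python3 - <<'E'
from plan import *
P,r,q=cur();print(P,q)
go([.547,-.174,.25],Rt(116,90,0))
E
```

```text
time: 16.4
eef_pos: [0.4227, 0.1246, 0.218]
tcp_rot: [-0.299, 0.681, 0.568, 0.353]
wrist_force: [1.0, -0.3, 1.0]
gripper_width: 0.0771
[0.423 0.125 0.218] [-0.321  0.368  2.207  1.104  1.14  -0.94 ]
[[[-0.189,0.25,-0.342,0.014,-0.042,-0.027],[-0.253,0.217,-0.322,0.014,-0.042,-0.027],[-0.311,0.18,-0.293,0.014,-0.042,-0.027],[-0.361,0.141,-0.255,0.014,-0.042,-0.027],[-0.402,0.099,-0.209,0.014,-0.042,-0.027]]]
[[[-0.433,0.056,-0.157,0.014,-0.042,-0.027],[-0.453,0.014,-0.1,0.014,-0.042,-0.027]]]
n 7 min 7 qend [-0.329  0.339  1.738 -0.     1.065 -0.782] peak speed share [0.065 0.112 0.247 0.485 0.102 0.207]
```

```bash
python3 -m inch '[[[-0.189,0.25,-0.342,0.014,-0.042,-0.027],[-0.253,0.217,-0.322,0.014,-0.042,-0.027],[-0.311,0.18,-0.293,0.014,-0.042,-0.027],[-0.361,0.141,-0.255,0.014,-0.042,-0.027],[-0.402,0.099,-0.209,0.014,-0.042,-0.027]]]' -0.3;  python3 -m inch '[[[-0.433,0.056,-0.157,0.014,-0.042,-0.027],[-0.453,0.014,-0.1,0.014,-0.042,-0.027],[0,0,0,0,0,0],[0,0,0,0,0,0]]]'
python3 - <<'E'
from plan import *
from h import *
import pickle
w=env.read_camera("wrist");cv2.imwrite("pics/w11.png",w["pixels"][:,:,::-1])
t=env.read_camera("top");crop(t,100,100,300,250,4,"pics/t11.png")
s=env.read_camera("side");cv2.imwrite("pics/s11.png",s["pixels"][:,:,::-1])
pickle.dump((w,t,s),open("c11.pkl","wb"))
P,r,q=cur();print(P,q)
E
```

```text
time: 17.02
eef_pos: [0.5134, -0.0898, 0.2363]
tcp_rot: [-0.09, 0.588, 0.797, 0.105]
wrist_force: [-0.7, 1.1, -0.6]
gripper_width: 0.0573
time: 17.52
eef_pos: [0.5483, -0.1722, 0.2424]
tcp_rot: [-0.004, 0.525, 0.851, 0.002]
wrist_force: [-0.7, -0.1, 0.1]
gripper_width: 0.0573
[ 0.549 -0.173  0.243] [-0.328  0.346  1.734  0.005  1.068 -0.798]
```

View pics/w11.png

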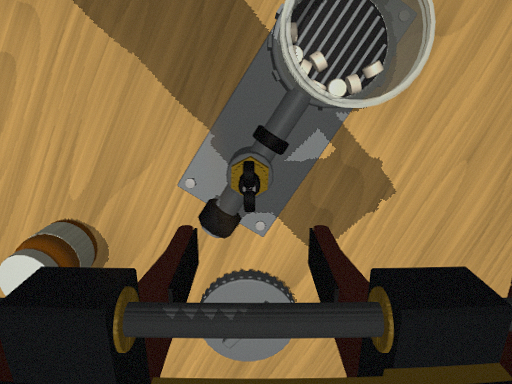

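View pics/t11.png

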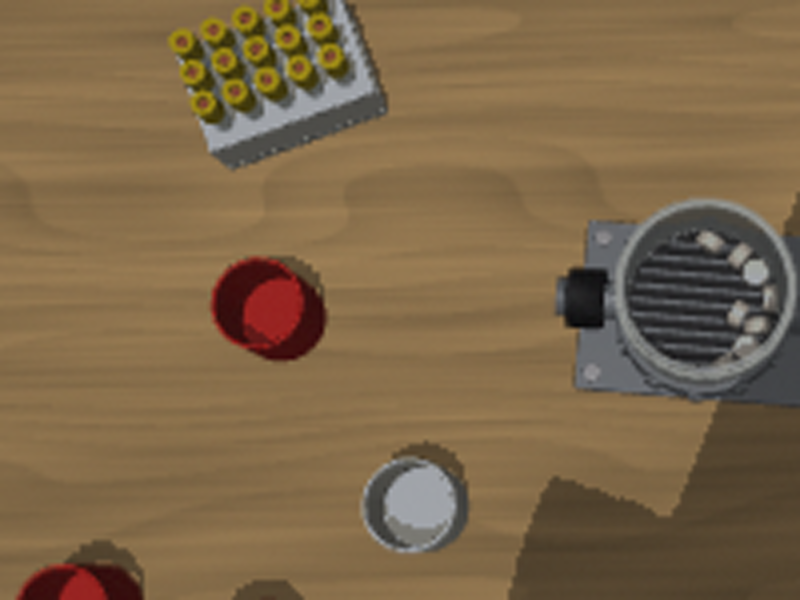

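View pics/s11.png

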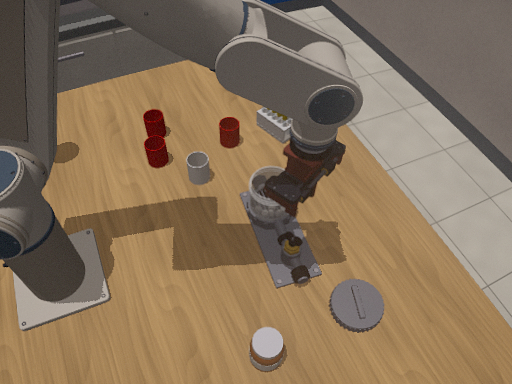

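Run:
```python
from plan import *
from h import *
import pickle
w,t,s=pickle.load(open("c11.pkl","rb"))
crop(w,210,140,290,220,7,"pics/w11c.png")
im=w["pixels"].astype(int);m=((im.max(2)<38)).astype(np.uint8);m[:150]=0;m[216:]=0;m[:,:232]=0;m[:,268:]=0
n,l,st,ce=cv2.connectedComponentsWithStats(m);print(st,ce)
```

```text
[[     0      0    512    384 195930]
 [   250    151      1      1      1]
 [   254    152      1      1      1]
 [   257    153      1      1      1]
 [   234    156      1      1      1]
 [   239    161     21     51    663]
 [   234    213      6      3     11]] [[255.524 191.52 ]
 [250.    151.   ]
 [254.    152.   ]
 [257.    153.   ]
 [234.    156.   ]
 [248.857 185.558]
 [236.818 214.364]]
```

View pics/w11c.png

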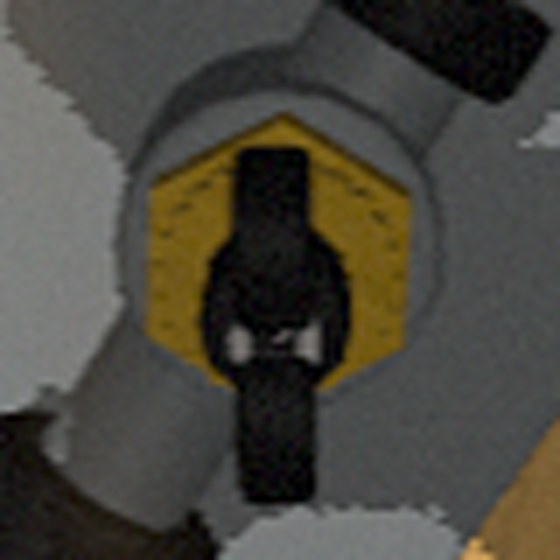

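Run:
```python
from plan import *
from h import *
import pickle
w,t,s=pickle.load(open("c11.pkl","rb")); t0,_=pickle.load(open("c0.pkl","rb"))
C=lambda u,v:((u+.5)/7+210-.5,(v+.5)/7+140-.5)
T2=lambda u,v:((u+.5)/5+235-.5,(v+.5)/5+140-.5)
print("cam",w["xyz"])
for z in (.11,.097,.084):
  a=onz(w,C(272,150),z);b=onz(w,C(278,497),z);d=a-b
  print(z,a,b,(a+b)/2,np.linalg.norm(d),np.degrees(np.arctan2(d[1],d[0])))
# hub/nut axis: hex centre
print("nut centre z.073",onz(w,C(281,255),.073))
# two-view: wing ends
print(tri(w,C(272,150),t0,T2(465,208)),tri(w,C(278,497),t0,T2(537,172)))
a=onz(w,C(240,320),.1)
# both edges line angle
for u1,u2 in ((236,240),(308,317)):
  a=onz(w,C(u1,160),.11);b=onz(w,C(u2,490),.11);d=a-b;print(np.degrees(np.arctan2(d[1],d[0])))
P,r,q=cur();print("jaw az",np.degrees(np.arctan2(r[1,1],r[0,1])))
```

```text
cam [ 0.515 -0.107  0.391]
0.11 [ 0.534 -0.154  0.11 ] [ 0.554 -0.193  0.11 ] [ 0.544 -0.173  0.11 ] 0.043212168061899515 117.50603353524103
0.097 [ 0.535 -0.156  0.097] [ 0.556 -0.197  0.097] [ 0.545 -0.177  0.097] 0.04521466384407032 117.50603353524095
0.084 [ 0.536 -0.159  0.084] [ 0.558 -0.201  0.084] [ 0.547 -0.18   0.084] 0.047217159626241054 117.50603353524092
nut centre z.073 [ 0.544 -0.173  0.073]
(array([ 0.532, -0.15 ,  0.14 ]), np.float64(0.001863273409567566)) (array([ 0.554, -0.193,  0.11 ]), np.float64(2.3390039036272727e-05))
116.98688891578391
118.29455361135389
jaw az 26.756980456275745
```

Run:
```python
from plan import *
go([.5455,-.174,.13],Rt(117.5,90,0),n=4)
```

```text
[[[-0.002,-0.008,0.294,-0.0,-0.001,-0.001],[-0.001,-0.008,0.294,-0.0,-0.001,-0.001],[-0.001,-0.008,0.294,-0.0,-0.001,-0.001],[-0.0,-0.008,0.294,-0.0,-0.001,-0.001]]]
n 4 min 2 qend [-0.33   0.499  1.819  0.     0.824 -0.81 ] peak speed share [0.001 0.141 0.069 0.004 0.157 0.008]
```

```bash
python3 -m inch '[[[-0.002,-0.008,0.294,0.0,-0.001,-0.001],[-0.001,-0.008,0.294,0.0,-0.001,-0.001],[-0.001,-0.008,0.294,0.0,-0.001,-0.001],[0.0,-0.008,0.26,0.0,-0.001,-0.001],[0,0,0,0,0,0]]]'
python3 - <<'E'
from plan import *
from h import *
w=env.read_camera("wrist");crop(w,150,100,350,260,4,"pics/w12.png")
s=env.read_camera("side");crop(s,220,180,340,280,6,"pics/s12.png")
go([.5455,-.174,.099],Rt(117.5,90,0),n=3)
E
```

```text
time: 18.3
eef_pos: [0.5447, -0.1742, 0.1271]
tcp_rot: [0.0, 0.519, 0.855, -0.002]
wrist_force: [-0.1, 0.4, 0.2]
gripper_width: 0.0569
[[[0.005,-0.002,0.118,-0.0,0.001,-0.0],[0.005,-0.002,0.118,-0.0,0.001,-0.0],[0.005,-0.002,0.118,-0.0,0.001,-0.0]]]
n 3 min 1 qend [-0.33   0.547  1.83  -0.     0.764 -0.81 ] peak speed share [0.002 0.062 0.013 0.006 0.054 0.005]
```

View pics/w12.png

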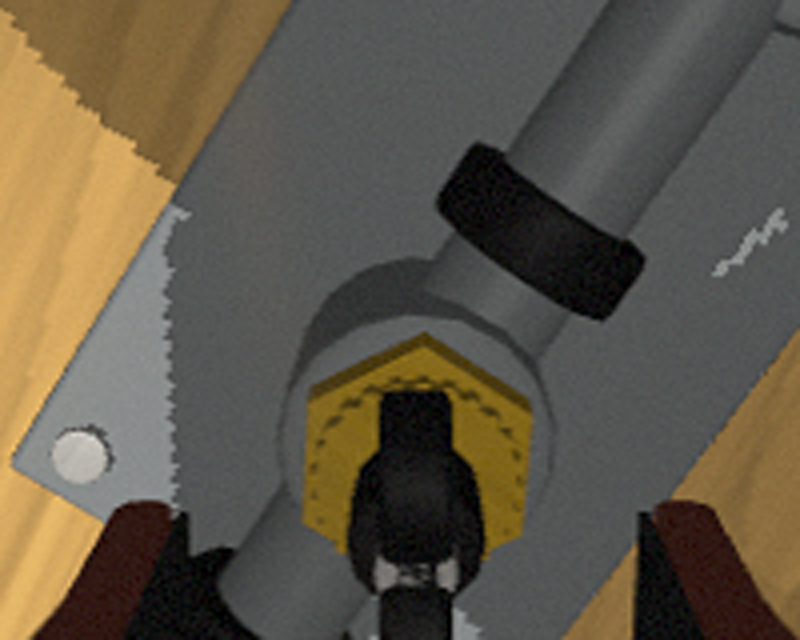

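View pics/s12.png

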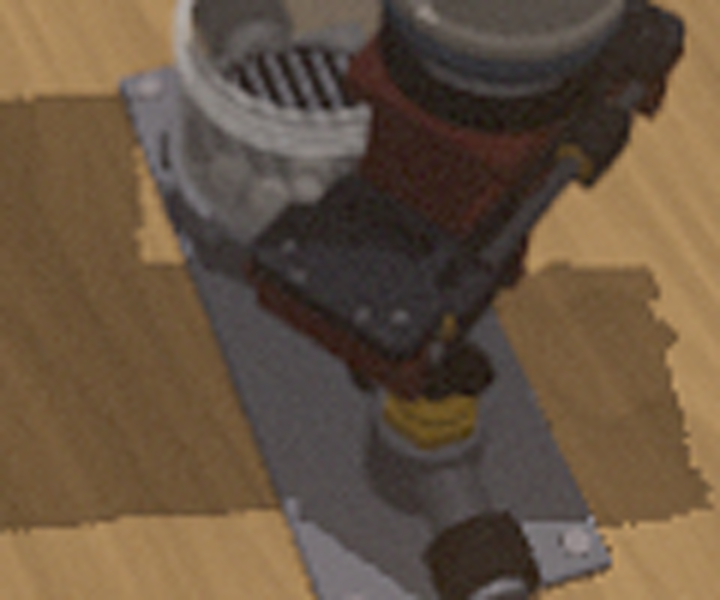

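```bash
python3 -m inch '[[[0.005,-0.002,0.118,0,0.001,0],[0.005,-0.002,0.118,0,0.001,0],[0.005,-0.002,0.118,0,0.001,0],[0,0,0,0,0,0]]]'
python3 - <<'E'
from plan import *
go([.5455,-.174,.099],Rt(117.5,90,0),n=1)
E
python3 -m inch '[[[0,0,0,0,0,0],[0,0,0,0,0,0],[0,0,0,0,0,0],[0,0,0,0,0,0],[0,0,0,0,0,0]]]' 1 30
python3 - <<'E'
from plan import *
P,r,q=cur();s=env.get_state();print(P,s["wrist_force"],s["moment"],"jaw az",np.degrees(np.arctan2(r[1,1],r[0,1])),q)
E
```

```text
time: 18.9
eef_pos: [0.5446, -0.1738, 0.0922]
tcp_rot: [-0.002, 0.519, 0.855, 0.0]
wrist_force: [1.0, 0.1, 0.0]
gripper_width: 0.0571
[[[-0.006,0.007,-0.018,-0.001,-0.001,0.0]]]
n 1 min 1 qend [-0.33   0.547  1.83   0.     0.764 -0.81 ] peak speed share [0.003 0.011 0.001 0.005 0.004 0.007]
time: 19.52
eef_pos: [0.5455, -0.1741, 0.0936]
tcp_rot: [-0.001, 0.519, 0.855, 0.0]
wrist_force: [-2.7, -3.2, 1.1]
gripper_width: 0.0103
[ 0.545 -0.174  0.094] [-2.689 -3.183  1.077] [-0.586  0.859  0.008] jaw az 27.521316720371942 [-0.33   0.548  1.829  0.002  0.766 -0.812]
```

```bash
cat > st.py <<'E'
from plan import *
P,r,q=cur();s=env.get_state();print(round(s["time"],2),P,"F",s["wrist_force"],"M",s["moment"],"az",np.degrees(np.arctan2(r[1,1],r[0,1])),"w",s["gripper_width"])
E
python3 -m inch '[[[0,0,0,0,0,0.02],[0,0,0,0,0,0.04],[0,0,0,0,0,0.04],[0,0,0,0,0,0.04],[0,0,0,0,0,0]]]' >/dev/null; python3 st.py;  python3 -m inch '[[[0,0,0,0,0,0.01],[0,0,0,0,0,0.01],[0,0,0,0,0,0]]]'>/dev/null; python3 st.py
```

```text
20.15 [ 0.546 -0.174  0.094] F [ 1.455  0.737 -0.376] M [ 0.065 -0.271 -0.058] az 2.370280239850821 w 0.009708459306074762
20.52 [ 0.546 -0.174  0.094] F [ 3.47   0.685 -1.414] M [ 0.195 -0.628 -0.066] az -1.2906787614282333 w 0.00974983563618896
```

```bash
for i in 1; do python3 -m inch '[[[0,0,0,0,0,0.01],[0,0,0,0,0,0.01],[0,0,0,0,0,0]]]'>/dev/null; python3 st.py; done;  python3 -m inch '[[[0,0,0,0,0,0.006],[0,0,0,0,0,0.006],[0,0,0,0,0,0]]]'>/dev/null; python3 st.py
```

```text
20.9 [ 0.546 -0.174  0.094] F [ 4.235  1.632 -1.855] M [ 0.183 -0.916 -0.064] az -4.972286577318258 w 0.009762730048470317
21.27 [ 0.546 -0.174  0.094] F [ 5.378  1.226 -1.491] M [ 0.231 -0.904  0.508] az -7.041982309103519 w 0.01044681964853617
```

```bash
for i in 1; do python3 -m inch '[[[0,0,0,0,0,-0.003],[0,0,0,0,0,0]]]'>/dev/null; python3 st.py; done;  python3 -m inch '[[[0,0,0,0,0,-0.002],[0,0,0,0,0,0]]]'>/dev/null; python3 st.py
```

```text
21.52 [ 0.546 -0.174  0.094] F [ 5.279  1.721 -2.111] M [ 0.227 -0.9    0.354] az -6.502991136603174 w 0.009996147608924118
21.77 [ 0.546 -0.174  0.094] F [ 4.102  0.606 -1.955] M [ 0.24  -0.914  0.11 ] az -6.18322743609033 w 0.010006812254726709
```

```bash
python3 -m inch '[[[0,0,0,0,0,-0.02],[0,0,0,0,0,-0.04],[0,0,0,0,0,-0.04],[0,0,0,0,0,-0.04],[0,0,0,0,0,-0.04]]]' >/dev/null; python3 st.py;  python3 -m inch '[[[0,0,0,0,0,-0.04],[0,0,0,0,0,-0.04],[0,0,0,0,0,-0.04],[0,0,0,0,0,-0.04],[0,0,0,0,0,-0.04]]]'>/dev/null; python3 st.py; python3 -m inch '[[[0,0,0,0,0,-0.04],[0,0,0,0,0,-0.04],[0,0,0,0,0,0],[0,0,0,0,0,0]]]'>/dev/null; python3 st.py
```

```text
22.4 [ 0.545 -0.174  0.094] F [ 0.289 -0.538  0.557] M [-0.093 -0.265 -0.032] az 26.428993816700757 w 0.009677225397172229
23.02 [ 0.544 -0.175  0.094] F [-0.97  -5.837  2.137] M [-0.905  0.247 -0.09 ] az 62.45345477380299 w 0.00972603969521263
23.52 [ 0.544 -0.175  0.094] F [-1.816 -8.224  2.628] M [-1.156  0.34   0.085] az 76.64029502036604 w 0.009655133603935964
```

```bash
python3 -m inch '[[[0,0,0,0,0,-0.02],[0,0,0,0,0,-0.015],[0,0,0,0,0,-0.006],[0,0,0,0,0,0],[0,0,0,0,0,0]]]' >/dev/null; python3 st.py
python3 - <<'E'
from plan import *
from h import *
w=env.read_camera("wrist");cv2.imwrite("pics/w13.png",w["pixels"][:,:,::-1])
t=env.read_camera("top");crop(t,100,80,420,280,2.5,"pics/t13.png");crop(t,300,140,380,200,10,"pics/t13b.png")
s=env.read_camera("side");crop(s,120,80,400,280,2.8,"pics/s13.png")
import pickle;pickle.dump((w,t,s),open("c13.pkl","wb"))
E
```

```text
24.15 [ 0.544 -0.176  0.094] F [-3.163 -7.995  2.398] M [-1.348  0.467 -0.008] az 84.02036227557547 w 0.009660198093097958
```

View pics/w13.png

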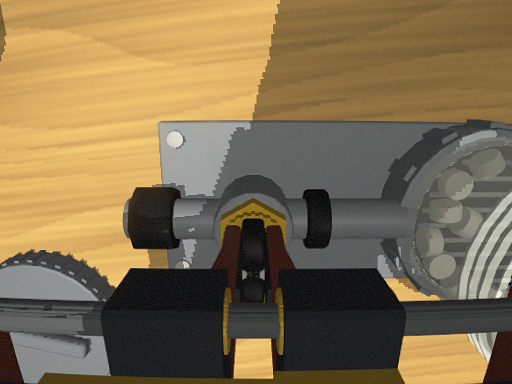

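View pics/t13.png

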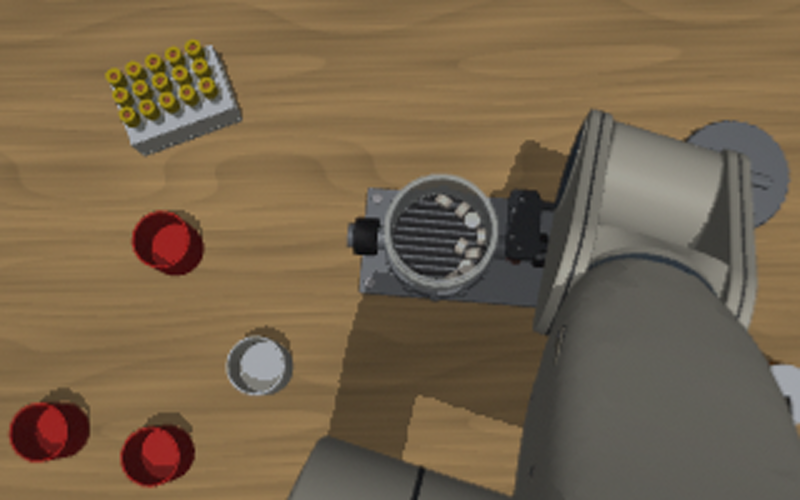

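View pics/s13.png

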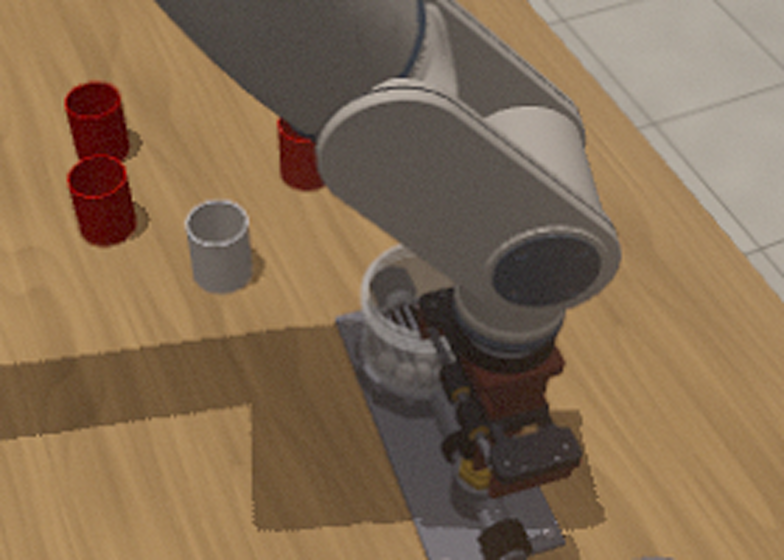

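```bash
python3 -m inch '[[[0,-0.01,0,0,0,0],[0,-0.005,0,0,0,0],[0,0,0,0,0,0],[0,0,0,0,0,0]]]' >/dev/null; python3 st.py
```

```text
24.8 [ 0.544 -0.176  0.094] F [-4.525 -3.266  5.426] M [-0.476  0.59   0.024] az 84.02733765504487 w 0.00996320203137704
```

Run:
```python
from h import *
import pickle
w,t,s=pickle.load(open("c13.pkl","rb"))
crop(t,250,145,305,205,10,"pics/t14.png");crop(w,380,110,512,310,3,"pics/w14.png")
```

```text
(no output)
```

View pics/t14.png

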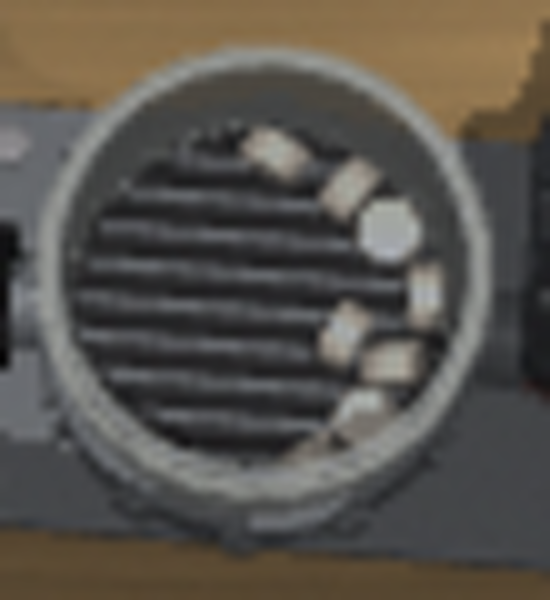

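View pics/w14.png

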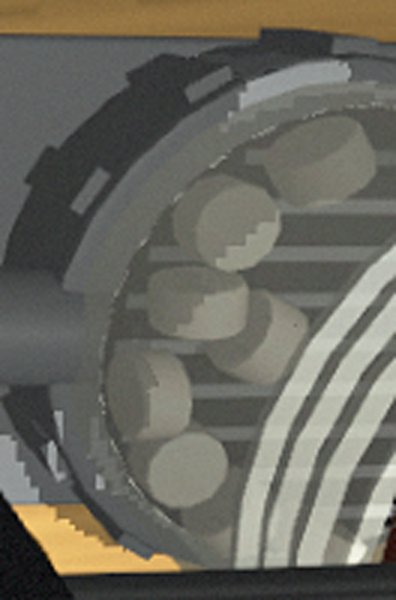

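Eight tablets are visible in the canister, at crop pixels (275,150), (350,190), (388,230), (425,290), (345,335), (392,360), (362,410) and (312,447). The wing is square to the pipe and still gripped, so I am handing in.

Run:
```python
from cell import env
print(env.hand_in())
```

```text
the job is handed in; nothing more can be done
None
```

I tipped the tablets into the canister and stood the empty beaker upright on the bench at about (0.43, 0.17). I then turned the wing screw clockwise to its stop and backed it off a quarter turn. The fingers are still gripping it, at a 30 N setting. The job was handed in at about 25 s on the robot's clock.

**Last checks:**
- **Tablets:** I count eight in the canister in the top view; the eighth is partly hidden by the rim. The beaker looks empty in the top and wrist views.
- **Seating:** The stop was firm, about 0.5 N m. With the load eased off, the jaws stood at -6.0°, which agrees with the pipe direction I measured from the plate bolts (84.0° - 90°).
- **Quarter turn:** The jaws ended at 84.0°, which is 90° from the seat. The opening read 10 mm, matching the wing's thickness. The last pictures show the wing square to the pipe.
- **Bystanders:** The lid, rack, jar and red beakers look unmoved; the jar is only partly in the last views.

**Disagreements:**
- The first estimate of the canister rim's height, from the side and top views, came out at 112 mm rather than 130 mm. I put this down to a poor pixel pick and placed the canister from the top view and the plate bolts instead.
- Measuring the wing's height from two views gave 110 mm at one end but 140 mm at the other, so I used the stated height there.
- The screw's axis was about 1–2 mm from where I had placed it. This put about 8 N sideways on the grip, which I eased to about 6 N at the end.

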